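# Vent the pressure pot, load the extraction cells, lock the valve again

### The job

Make the extraction bench ready for a run, in this order: unscrew the small knurled lock nut on top of the pressure pot all the way up to its stop, then push the freed valve pin fully down and keep it down for two seconds to let the pressure out, then stand every steel cell that waits on the rubber mat upright in a black heating cup of its own, fully down on the cup's floor. Finally screw the lock nut fully down again and let go; leave the beaker, the reagent jar and the spanner where they are.

Things in the scene. Friction and masses are not known exactly. Their poses are not given: they have to be found in the camera images.
- pot: fixed steel pressure pot, 110 mm wide, 102 mm tall, its bolted lid 124 mm wide, a short brass stub on its side; on its top centre stands the vent valve: a brass stem 15 mm wide rising from 102 to 140 mm above the bench, then the knurled nut, then the pin. Origin at the centre of its underside on the bench. Stands to the robot's left or right, opposite the mat
- nut_mid (a point): centre of the brass knurled lock nut, 26 mm wide and 16 mm tall, on the pot's vertical axis; 148 mm above the bench when screwed down. Rises 1.27 mm per rad of unscrewing (up to 5.9 mm) and goes down with the pin when the pin is pressed. A small dark mark on its top face shows its turning; its own x axis points to the mark
- nut (a joint): turning angle of the lock nut in rad: 0 is screwed fully down on the stem, grows anticlockwise seen from above (unscrewing), stop at 4.6 (fully up; it counts as fully up beyond 4.2). Turning friction 0.03 N m; it stays where it is left, so it can be turned in several grasps from above
- pin_tip (a point): centre of the flat top of the steel valve pin, 11 mm wide, on the pot's axis, 173 mm above the bench when not pressed; it stands 17 mm above the nut's top when the nut is down, 11 mm when the nut is fully up
- pin (a joint): how far the valve pin is pressed down, m: 0 at rest, 0.005 fully down; a spring pushes it back (2 N at first, 5.6 N fully down). The pin carries the nut, so it cannot be pressed while the nut is screwed down on the stem: the nut must be up by more than the pin's travel
- block: fixed white extraction console 100 x 345 mm, 30 mm tall, with four black heating cups in a row along its own y axis, 85 mm apart. Each cup is 68 mm wide outside, bore 55 mm, rim 75 mm above the bench, bore 45 mm deep. Origin at the centre of its underside
- well0 (a point): centre of the floor of heating cup 1 of 4 (counted along the block's +y axis), 30 mm above the bench, 45 mm below the cup's rim
- well1 (a point): centre of the floor of heating cup 2 of 4 (counted along the block's +y axis), 30 mm above the bench, 45 mm below the cup's rim
- well2 (a point): centre of the floor of heating cup 3 of 4 (counted along the block's +y axis), 30 mm above the bench, 45 mm below the cup's rim
- well3 (a point): centre of the floor of heating cup 4 of 4 (counted along the block's +y axis), 30 mm above the bench, 45 mm below the cup's rim
- mat: fixed flat grey rubber mat 180 x 180 x 4 mm on which the cells wait; origin at the centre of its underside
- cell0: loose steel extraction cell, an upright cylinder 48 mm wide and 90 mm tall, about 0.3 kg, most of it in its thick base, with knurled ends; origin at the centre of its underside, z axis up along the cell. Stands upright on the mat at the start (2 to 4 of the four cells are there; an absent cell reads None)
- cell1: loose steel extraction cell, an upright cylinder 48 mm wide and 90 mm tall, about 0.3 kg, most of it in its thick base, with knurled ends; origin at the centre of its underside, z axis up along the cell. Stands upright on the mat at the start (2 to 4 of the four cells are there; an absent cell reads None)
- cell2: loose steel extraction cell, an upright cylinder 48 mm wide and 90 mm tall, about 0.3 kg, most of it in its thick base, with knurled ends; origin at the centre of its underside, z axis up along the cell. Stands upright on the mat at the start (2 to 4 of the four cells are there; an absent cell reads None)
- cell3: loose steel extraction cell, an upright cylinder 48 mm wide and 90 mm tall, about 0.3 kg, most of it in its thick base, with knurled ends; origin at the centre of its underside, z axis up along the cell. Stands upright on the mat at the start (2 to 4 of the four cells are there; an absent cell reads None)
- beaker: loose glass beaker 64 mm wide, 85 mm tall, bystander; origin at the centre of its underside
- reagent: loose amber jar 56 mm wide, 110 mm tall with a black cap, bystander; origin at the centre of its underside
- spanner: loose steel spanner 120 mm long lying on the bench, bystander; origin under its middle
Things that resemble listed ones, but are neither listed nor needed, are in the scene too. Leave any brown or purple look-alike of the cell1 alone. Of the things that look like the pot, the middle-sized one is meant.

How it is judged:
By the outcome, as a careful person would: the job done as asked, in the order asked, and still so for the second after the job is handed in, with the robot touching nothing.
Of cell0, cell1, cell2, cell3 only 2 to 4 are there at a start; the rules pass over those that are not, and their reading is None.
At some moment in a run one of cell0, cell1, cell2, cell3 may be knocked a few centimetres aside while the robot is not near it.
It also fails if it takes over 210 s, if anything falls off the work surface, if the arm or the gripper's body presses on something with over 40 N, if the wrist force passes 120 N, or if a joint passes its speed limit or range.

### The arm

A 7-joint arm with a two-finger parallel gripper is mounted at the origin on the work surface. World frame = base frame: x ahead of the robot, y to its left, z up, the work surface at z = 0. Lengths are in m, angles in rad, forces in N, time in s.
With the tool pointing down it reaches from about 0.4 to 0.85 m from the base axis. Payload 10.4 kg.
Tool frame: the origin (TCP) lies where the fingers leave the gripper's body, on its centre line; the fingertips stand 70 mm ahead of it and the grasp point (between the pads) lies r.grip_depth ahead of it (r.grip_depth is the distance from the TCP to the grasp point, in m); z points along the fingers, y is the direction in which the jaws open and shut (so a half turn about z gives the same grasp; the last joint's range is limited). The gripper opens to 87 mm and grips with 3 to 60 N. Pads are 19 mm wide; open, the fingers measure 117 mm over their backs; the gripper's body (75 mm by 190 mm) begins 51 mm behind the grasp point.
Start: joints at [1.187, 0.332, -0.065, 1.46, 0.022, 1.35, -0.088], TCP at [0.221, -0.585, 0.292] pointing down, gripper open.
Joint ranges: [-2.6, 2.6], [-0.5, 2.12], [-1.47, 1.34], [0.16, 2.42], [-1.27, 4.41], [0.06, 2.06], [-2.6, 2.6]. Speed limits (rad/s): [2.22, 2.22, 2.79, 2.79, 3.14, 3.14, 3.14].

### API

Orientations are given as a unit quaternion [x, y, z, w].
In Python, from bench import monitor, viewer, workorder, nets, r gives the robot as it stands.
- The arm moves only by the tool drive_tool, never from a script. Its argument "plan" is a list of rows, each an object of numbers: "rx", "ry", "rz": the turn, a rotation vector about the tool's x, y, z in units of 360 degrees (1.0 is 360 degrees); "x", "y", "z": the shift along the tool's x, y, z in units of 1000 mm (1.0 is 1000 mm); "fingers": the opening, from 0 (shut) to 1 (fully open). In form: [{"rx": .., "ry": .., "rz": .., "x": .., "y": .., "z": .., "fingers": ..}, ...]. A call has 1 to 12 rows; each row is the pose to reach, as a shift and turn from the pose commanded when the call began, along the tool's axes at that moment, turning the shorter way round; what a row does not reach only later rows make up. A row lasts 1/8 s, in which the tool goes at most 62.5 mm and 10.7 degrees, less where a joint would pass 70% of its speed; a pose out of reach is approached as far as the arm can. A call with a number of a shift or a turn outside -1 to 1 is refused whole. A call with a gripper value outside its range is refused whole. The fingers move at their own pace and stop on an object; "squeeze" is the grip in N (left out, the last holds). Time passes only in rows, so rows that repeat a pose let the fingers close. It gives the time, the measured TCP pose, the force and the opening at its end, in the units of the state.
- monitor.read_state(): the state, without advancing time (a new reading comes with each control period).
- viewer.camera(name): name is "side" or "top" or "wrist"; returns a dict with "color" (400x640x3 uint8, red, green, blue), "depth" (400x640 float32, m along the optical axis (not along the pixel's ray), 0 where there is no reading), "camera_matrix" (3x3 intrinsics, pixels), "xyz" and "rotation" of the camera in the world. Camera axes: x right, y down, z forward; pixel columns grow to the right and rows downward; lengths in m; the calibration is good to about 2 mm. A picture is of the moment at which its call begins.
- workorder.close_job(): hands the job in, once; it reports no verdict.
Trained networks look in the newest picture that a camera, given by its name, has taken for a name from the list of things; names that differ only in an ending like _2 or _b are one class to them, and where a whole thing is asked for, a point or a joint stands for the part that bears it (a point fixed in the world has none). Each returns a list of dicts, best first, with "confidence" (0 to 1); they miss things now and then, are a little off and sometimes report something else, mostly with a low value. They report only what shows in the picture. A call takes as long as a camera call. They do not tell look-alikes from the thing itself.
- nets.find_in(label, camera): "centre" ([x, y, z] in m, in world coordinates, good to about 4 mm: the middle of the surface that is visible of it).
- nets.regions_of(label, camera): "region" (400x640 bool, what is visible of it).
The state is a dict: "time": time; "joint_positions": joint angles; "joint_vel": joint speeds; "joint_torque": joint torques, N m; "ee_pos": TCP position; "eef_rot": TCP orientation; "ft_force": force on the tool from outside, world axes, zero at the start; "torque": the same for the moment, N m; "width": finger opening in m.
Only numpy, scipy, OpenCV 4.12 (cv2) and the standard library are available. Lean on these libraries where they do the work, as an engineer would, in place of code of your own. Each camera call takes 0.05 s, during which the arm holds its last target.

## Working session

There is one attempt and no reset: what is moved stays moved. The work goes in short steps, Python scripts to look and compute and a tool call to move; the robot and the scene stay as the last step left them, time stands still between calls to the robot, and variables do not carry over. Pictures are saved under pics/ and viewed, and the job is handed in when it is done.

Besides the shell and the picture viewer there is one more tool, called after "Request:" by a JSON object that holds its "op" and its "data". drive_tool: Moves the arm, as the interface text tells. Its arguments: {"type":"object","properties":{"plan":{"type":"array","items":{"type":"object","properties":{"rx":{"type":"number","minimum":-1,"maximum":1},"ry":{"type":"number","minimum":-1,"maximum":1},"rz":{"type":"number","minimum":-1,"maximum":1},"x":{"type":"number","minimum":-1,"maximum":1},"y":{"type":"number","minimum":-1,"maximum":1},"z":{"type":"number","minimum":-1,"maximum":1},"fingers":{"type":"number"}}}},"squeeze":{"type":"number"}},"required":["plan"]}

```bash
ls; mkdir -p pics; cat > h.py <<'E'
import numpy as np,cv2
from scipy.spatial.transform import Rotation as R
from bench import monitor, viewer, workorder, nets, r
def pic(cam,name):
    c=viewer.camera(cam); cv2.imwrite(f'pics/{name}.png',c['color'][:,:,::-1]); return c
def pw(c,u,v,d=None):
    d=c['depth'][v,u] if d is None else d
    K=c['camera_matrix']; p=np.array([(u-K[0,2])/K[0,0]*d,(v-K[1,2])/K[1,1]*d,d])
    return np.array(c['rotation']).reshape(3,3)@p+c['xyz']
def st():
    s=monitor.read_state(); print('t',round(s['time'],2),'p',np.round(s['ee_pos'],4),'q',np.round(s['eef_rot'],4),'F',np.round(s['ft_force'],1),'w',round(float(s['width']),4),'j',np.round(s['joint_positions'],2)); return s
E
python3 - <<'E'
from h import *
s=st();print(r.grip_depth, R.from_quat(s['eef_rot']).as_matrix().round(3))
for cam in ['top','side','wrist']:
    c=pic(cam,cam+'0'); print(cam,c['xyz'],np.round(c['rotation'],3).tolist())
    for l in ['pot','nut_mid','pin_tip','block','mat','cell0','beaker','reagent','spanner','well0']:
        try:print(l,[(np.round(d['centre'],3).tolist(),round(d['confidence'],2)) for d in nets.find_in(l,cam)])
        except Exception as e: print(l,e)
E
```

```text
pics
t 0.0 p [ 0.2205 -0.5845  0.2915] q [ 9.838e-01  1.794e-01 -2.000e-04 -7.000e-04] F [-0.8  0.5  0.4] w 0.0868 j [ 1.19  0.33 -0.06  1.46  0.02  1.35 -0.09]
0.051 [[ 0.936  0.353 -0.001]
 [ 0.353 -0.936  0.001]
 [-0.    -0.001 -1.   ]]
top [0.33749381 0.02601134 1.25504135] [0.714, -0.698, 0.024, -0.039]
pot [([0.233, 0.308, 0.132], 0.94), ([0.452, 0.315, 0.101], 0.6), ([0.424, 0.456, 0.071], 0.56)]
nut_mid [([0.456, 0.316, 0.158], 0.44), ([0.23, 0.313, 0.2], 0.42), ([0.454, 0.08, 0.029], 0.36)]
pin_tip [([0.42, 0.466, 0.103], 0.58), ([0.465, -0.004, 0.111], 0.49), ([0.23, 0.312, 0.205], 0.43)]
block [([0.609, -0.017, 0.035], 0.7)]
mat [([0.477, -0.308, 0.004], 0.7), ([0.604, -0.018, 0.026], 0.34), ([0.437, -0.1, 0.008], 0.19)]
cell0 [([0.304, -0.277, 0.09], 0.93), ([0.419, -0.349, 0.095], 0.86), ([0.331, -0.155, 0.089], 0.62), ([0.401, -0.257, 0.095], 0.58)]
beaker [([0.455, 0.079, 0.028], 0.62), ([0.603, -0.019, 0.032], 0.5)]
reagent [([0.464, -0.007, 0.111], 0.52), ([0.607, -0.02, 0.028], 0.22)]
spanner [([0.437, -0.099, 0.007], 0.53)]
well0 [([0.604, -0.022, 0.031], 0.59)]
si
[... 241 characters left out ...]
([0.444, 0.331, 0.099], 0.51), ([0.452, 0.325, 0.158], 0.42)]
pin_tip [([0.221, 0.318, 0.204], 0.57)]
block [([0.594, 0.004, 0.038], 0.69)]
mat [([0.477, -0.296, 0.004], 0.62)]
cell0 [([0.41, -0.342, 0.081], 0.78), ([0.298, -0.27, 0.066], 0.77), ([0.403, -0.256, 0.071], 0.76), ([0.327, -0.145, 0.067], 0.61)]
beaker []
reagent [([0.462, 0.008, 0.091], 0.82)]
spanner [([0.43, -0.097, 0.006], 0.64)]
well0 [([0.596, 0.009, 0.034], 0.84), ([0.412, -0.344, 0.084], 0.27), ([0.398, -0.256, 0.072], 0.18)]
wrist [ 0.28275666 -0.5598984   0.38436958] [0.816, -0.565, -0.07, 0.101]
pot []
nut_mid []
pin_tip []
block []
mat []
cell0 [([0.286, -0.302, 0.024], 0.92)]
beaker []
reagent []
spanner []
well0 []
```

View pics/top0.png

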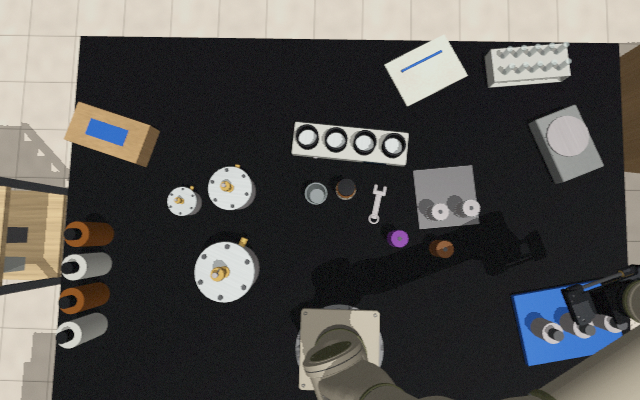

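View pics/side0.png

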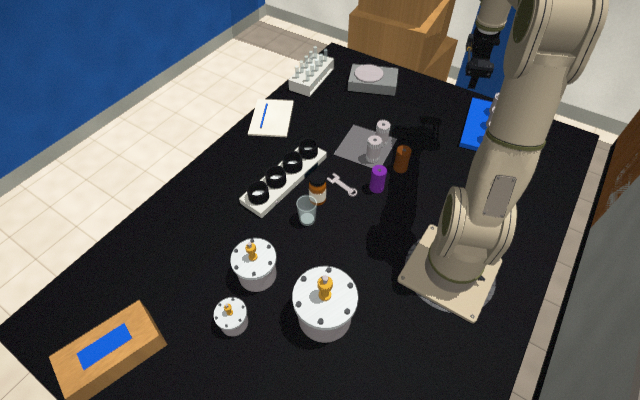

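View pics/wrist0.png

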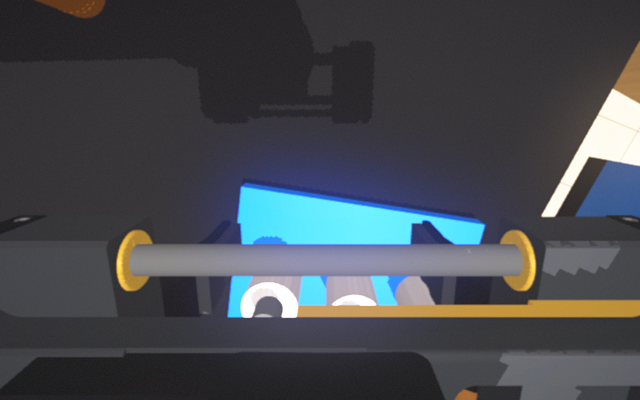

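```bash
python3 - <<'E'
from h import *
c=viewer.camera('top'); im=c['color'][:,:,::-1]; print(np.array(c['camera_matrix']).round(1).tolist())
a=cv2.resize(im[150:230,195:275],None,fx=5,fy=5,interpolation=cv2.INTER_CUBIC)
b=cv2.resize(im[115:170,290:410],None,fx=5,fy=5,interpolation=cv2.INTER_CUBIC)[:275]
d=cv2.resize(im[160:240,410:490],None,fx=5,fy=5,interpolation=cv2.INTER_CUBIC)
cv2.imwrite('pics/a.png',np.vstack([np.hstack([a,d])[:, :800],np.pad(b,((0,0),(0,200),(0,0)))[:200]]))
cv2.imwrite('pics/b.png',b)
print((c['depth'][150:230:4,195:275:8]).round(3)[6:12])
# pixels of heights
H,W=c['depth'].shape
uu,vv=np.meshgrid(np.arange(W),np.arange(H)); K=c['camera_matrix']; D=c['depth']
P=np.stack([(uu-K[0,2])/K[0,0]*D,(vv-K[1,2])/K[1,1]*D,D],-1)@np.array(c['rotation']).reshape(3,3).T+c['xyz']
z=P[...,2]
def comp(lo,hi,box):
    m=((z>lo)&(z<hi)&(P[...,0]>box[0])&(P[...,0]<box[1])&(P[...,1]>box[2])&(P[...,1]<box[3])).astype(np.uint8)
    n,l,s,ce=cv2.connectedComponentsWithStats(m)
    for i in range(1,n):
        if s[i,4]>8:
            q=P[l==i]; cnt=cv2.minEnclosingCircle(q[:,:2].astype(np.float32)); print(s[i,4],q.mean(0).round(4),'mid',((q.max(0)+q.min(0))/2).round(4),'circ',np.round(cnt[0],4),round(cnt[1],4), 'rect',cv2.minAreaRect(q[:,:2].astype(np.float32)))
print('lid');comp(.09,.11,(.35,.55,.2,.42))
print('nut');comp(.13,.19,(.35,.55,.2,.42))
print('cups');comp(.065,.085,(.5,.7,-.25,.25))
print('block');comp(.02,.04,(.5,.7,-.25,.25))
print('cells');comp(.08,.11,(.3,.55,-.45,-.2))
print('mat');comp(.002,.02,(.35,.6,-.45,-.2))
E
```

```text
[[414.1, 0.0, 324.0], [0.0, 414.1, 196.5], [0.0, 0.0, 1.0]]
[[1.276 1.275 1.277 1.172 1.167 1.173 1.163 1.27  1.273 1.274]
 [1.274 1.27  1.17  1.169 1.17  1.17  1.167 1.267 1.272 1.273]
 [1.272 1.276 1.16  1.168 1.111 1.167 1.171 1.235 1.266 1.269]
 [1.274 1.275 1.172 1.116 1.112 1.171 1.172 1.172 1.27  1.268]
 [1.269 1.271 1.17  1.166 1.12  1.167 1.169 1.17  1.269 1.267]
 [1.236 1.27  1.166 1.164 1.163 1.166 1.168 1.212 1.266 1.26 ]]Traceback (most recent call last):
  File "<stdin>", line 12, in <module>
ValueError: cannot reshape array of size 4 into shape (3,3)
```

View pics/a.png

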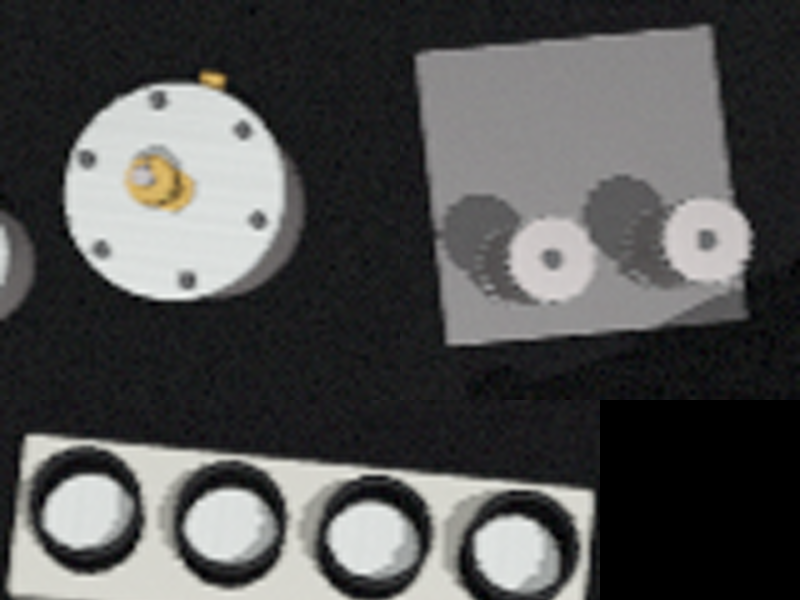

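View pics/b.png

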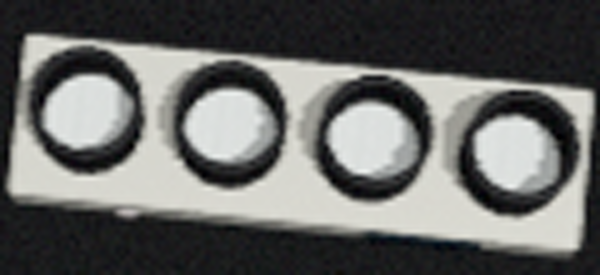

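```bash
cat >> h.py <<'E'
def cloud(c):
    D=c['depth']; H,W=D.shape; K=c['camera_matrix']
    uu,vv=np.meshgrid(np.arange(W),np.arange(H))
    return np.stack([(uu-K[0,2])/K[0,0]*D,(vv-K[1,2])/K[1,1]*D,D],-1)@R.from_quat(c['rotation']).as_matrix().T+c['xyz']
def pw(c,u,v,z):
    K=c['camera_matrix']; d=R.from_quat(c['rotation']).as_matrix()@np.array([(u-K[0,2])/K[0,0],(v-K[1,2])/K[1,1],1]); return c['xyz']+d*(z-c['xyz'][2])/d[2]
def proj(c,p):
    q=R.from_quat(c['rotation']).as_matrix().T@(np.array(p)-c['xyz']); K=c['camera_matrix']; return K[0,0]*q[0]/q[2]+K[0,2],K[1,1]*q[1]/q[2]+K[1,2]
def comp(P,lo,hi,box,mn=8):
    z=P[...,2]
    m=((z>lo)&(z<hi)&(P[...,0]>box[0])&(P[...,0]<box[1])&(P[...,1]>box[2])&(P[...,1]<box[3])).astype(np.uint8)
    n,l,s,ce=cv2.connectedComponentsWithStats(m)
    for i in range(1,n):
        if s[i,4]>mn:
            q=P[l==i]; cnt=cv2.minEnclosingCircle(q[:,:2].astype(np.float32)); print(s[i,4],q.mean(0).round(4),'mid',((q.max(0)+q.min(0))/2).round(4),'circ',np.round(cnt[0],4),round(cnt[1],4),'px',ce[i].round(1))
E
python3 - <<'E'
from h import *
for cam in ['top','side']:
    c=viewer.camera(cam);P=cloud(c)
    print(cam,'lid');comp(P,.09,.115,(.35,.55,.2,.42))
    print('nut');comp(P,.145,.19,(.35,.55,.2,.42),2)
    print('cups');comp(P,.06,.09,(.52,.7,-.25,.25))
    print('cells');comp(P,.085,.11,(.35,.55,-.45,-.2))
    print('table',np.median(P[200:230,260:300,2]))
c=viewer.camera('top')
# hand picks from zoom of top
for n,u,v,z in [('pin',195+144/5,150+176/5,.173),('cellA',410+(552-400)/5,160+260/5,.094),('cellB',410+(707-400)/5,160+240/5,.094),('lid',195+174/5,150+191/5,.102)]+[(f'cup{i}',290+a/5,115+b/5,.075) for i,(a,b) in enumerate([(87,110),(230,124),(371,138),(518,152)])]+[(f'blk{i}',290+a/5,115+b/5,.03) for i,(a,b) in enumerate([(24,34),(595,92),(580,250),(8,198)])]:
    print(n,pw(c,u,v,z).round(4))
E
```

```text
top lid
1412 [0.4577 0.3181 0.1012] mid [0.4584 0.3194 0.1015] circ [0.4588 0.3202] 0.0623 px [229.6 188.1]
nut
87 [0.4582 0.3185 0.1573] mid [0.459  0.3205 0.1608] circ [0.4587 0.3203] 0.0141 px [224.3 185.6]
cups
183 [0.6207 0.1093 0.0721] mid [0.6207 0.109  0.0696] circ [0.6207 0.1087] 0.0346 px [305.9 135. ]
178 [0.6134 0.0244 0.0725] mid [0.6128 0.0246 0.0696] circ [0.6126 0.0241] 0.0339 px [335.1 138. ]
178 [ 0.6058 -0.0604  0.0723] mid [ 0.6059 -0.0609  0.0704] circ [ 0.6061 -0.0603] 0.0339 px [364.3 141.1]
196 [ 0.5987 -0.1447  0.0724] mid [ 0.5989 -0.1447  0.0691] circ [ 0.5991 -0.145 ] 0.0344 px [393.4 144.1]
cells
245 [ 0.4178 -0.3558  0.093 ] mid [ 0.4186 -0.3573  0.0923] circ [ 0.4177 -0.3567] 0.025 px [469.9 207.7]
244 [ 0.4055 -0.2704  0.0929] mid [ 0.4054 -0.2715  0.0923] circ [ 0.4058 -0.2715] 0.025 px [439.1 211.4]
table -0.0010553363651080172
side lid
1375 [0.4534 0.3257 0.1025] mid [0.4587 0.3205 0.1022] circ [0.4587 0.3214] 0.0634 px [253.  259.7]
nut
101 [0.4558 0.3233 0.1581] mid [0.4574 0.3211 0.1602] circ [0.4578 0.3206] 0.0143 px [250.  247.7]
cups
173 [ 0.5
[... 302 characters left out ...]
]
207 [0.6182 0.111  0.0708] mid [0.6198 0.1104 0.0704] circ [0.6195 0.1097] 0.0353 px [257.2 189.9]
cells
119 [ 0.4173 -0.3533  0.0934] mid [ 0.418  -0.3567  0.0928] circ [ 0.419  -0.3567] 0.028 px [383.1 125.3]
130 [ 0.4053 -0.2683  0.0932] mid [ 0.4062 -0.2713  0.0921] circ [ 0.4048 -0.2714] 0.0252 px [374.4 140.7]
table 0.001114476567918965
pin [0.4576 0.3158 0.173 ]
cellA [ 0.404  -0.2738  0.094 ]
cellB [ 0.4171 -0.3597  0.094 ]
lid [0.4573 0.3175 0.102 ]
cup0 [0.6142 0.1046 0.075 ]
cup1 [0.6075 0.0215 0.075 ]
cup2 [ 0.6009 -0.0601  0.075 ]
cup3 [ 0.5943 -0.1448  0.075 ]
blk0 [0.6708 0.147  0.03  ]
blk1 [ 0.6415 -0.197   0.03  ]
blk2 [ 0.5455 -0.1886  0.03  ]
blk3 [0.5702 0.1537 0.03  ]
```

```bash
cat >> h.py <<'E'
def goto(p,yaw=None,s=None):
    "tool-frame shift to world TCP p (m) and turn so tool points down with tool-x yaw deg"
    s=s or monitor.read_state(); A=R.from_quat(s['eef_rot']); sh=A.inv().apply(np.array(p)-s['ee_pos'])
    x=A.as_matrix()[:,0]; y0=np.degrees(np.arctan2(x[1],x[0])); yaw=y0 if yaw is None else yaw
    a=np.radians(yaw); T=R.from_matrix(np.array([[np.cos(a),np.sin(a),0],[np.sin(a),-np.cos(a),0],[0,0,-1]]).reshape(3,3))
    rv=(A.inv()*T).as_rotvec()/(2*np.pi)
    print('from yaw',round(y0,1),'shift',sh.round(4).tolist(),'turn',rv.round(4).tolist())
E
python3 - <<'E'
from h import *
st(); goto((.48,-.25,.30),20.7); goto((.4585,.3203,.30),-7)
E
```

```text
t 1.85 p [ 0.2206 -0.5848  0.2923] q [ 0.9838  0.1794 -0.      0.    ] F [-0.2 -0.  -0.8] w 0.0874 j [ 1.19  0.33 -0.06  1.46  0.02  1.35 -0.09]
from yaw 20.7 shift [0.3608, -0.2216, -0.0077] turn [0.0, 0.0, -0.0001]
from yaw 20.7 shift [0.542, -0.7628, -0.0077] turn [0.0, 0.0, 0.0769]
```

Request:
{"op": "drive_tool", "data": {"plan": [{"x":0.36,"y":-0.22,"z":-0.01,"fingers":0.7},{"x":0.36,"y":-0.22,"z":-0.01,"fingers":0.7},{"x":0.36,"y":-0.22,"z":-0.01,"fingers":0.7},{"x":0.36,"y":-0.22,"z":-0.01,"fingers":0.7},{"x":0.36,"y":-0.22,"z":-0.01,"fingers":0.7},{"x":0.36,"y":-0.22,"z":-0.01,"fingers":0.7},{"x":0.36,"y":-0.22,"z":-0.01,"fingers":0.7}]}}

```text
validation failed for argument at $.pl...
```

```bash
python3 - <<'E'
from h import *
st(); goto((.4585,.3203,.30),-7)
E
```

```text
t 1.85 p [ 0.2206 -0.5848  0.2923] q [ 0.9838  0.1794 -0.      0.    ] F [-0.2 -0.  -0.8] w 0.0874 j [ 1.19  0.33 -0.06  1.46  0.02  1.35 -0.09]
from yaw 20.7 shift [0.542, -0.7628, -0.0077] turn [0.0, 0.0, 0.0769]
```

Request:
{"op": "drive_tool", "data": {"plan": [{"rx":0,"ry":0,"rz":0,"x":0.36,"y":-0.22,"z":-0.01,"fingers":0.7},{"rx":0,"ry":0,"rz":0,"x":0.36,"y":-0.22,"z":-0.01,"fingers":0.7},{"rx":0,"ry":0,"rz":0,"x":0.36,"y":-0.22,"z":-0.01,"fingers":0.7},{"rx":0,"ry":0,"rz":0,"x":0.36,"y":-0.22,"z":-0.01,"fingers":0.7},{"rx":0,"ry":0,"rz":0,"x":0.36,"y":-0.22,"z":-0.01,"fingers":0.7},{"rx":0,"ry":0,"rz":0,"x":0.36,"y":-0.22,"z":-0.01,"fingers":0.7},{"rx":0,"ry":0,"rz":0,"x":0.36,"y":-0.22,"z":-0.01,"fingers":0.7}], "squeeze": 20}}

```text
time: 2.72
ee_pos: [0.4813, -0.2492, 0.3027]
eef_rot: [0.984, 0.18, 0.0, 0.0]
ft_force: [-1.0, -1.7, -0.1]
width: 0.0611
```

```bash
python3 - <<'E'
from h import *
st(); goto((.4585,.3203,.30),-7)
E
```

```text
t 2.73 p [ 0.4813 -0.2492  0.3027] q [9.836e-01 1.804e-01 4.000e-04 1.000e-04] F [-1.  -1.7 -0.1] w 0.0611 j [ 0.72  0.17 -0.36  1.65  0.06  1.33 -0.86]
from yaw 20.8 shift [0.1809, -0.5405, 0.0026] turn [0.0, -0.0001, 0.0772]
```

Request:
{"op": "drive_tool", "data": {"plan": [{"rx":0,"ry":0,"rz":0.03,"x":0.181,"y":-0.54,"z":0.003,"fingers":0.6},{"rx":0,"ry":0,"rz":0.05,"x":0.181,"y":-0.54,"z":0.003,"fingers":0.6},{"rx":0,"ry":0,"rz":0.077,"x":0.181,"y":-0.54,"z":0.003,"fingers":0.6},{"rx":0,"ry":0,"rz":0.077,"x":0.181,"y":-0.54,"z":0.003,"fingers":0.6},{"rx":0,"ry":0,"rz":0.077,"x":0.181,"y":-0.54,"z":0.003,"fingers":0.6},{"rx":0,"ry":0,"rz":0.077,"x":0.181,"y":-0.54,"z":0.003,"fingers":0.6},{"rx":0,"ry":0,"rz":0.077,"x":0.181,"y":-0.54,"z":0.003,"fingers":0.6},{"rx":0,"ry":0,"rz":0.077,"x":0.181,"y":-0.54,"z":0.003,"fingers":0.6},{"rx":0,"ry":0,"rz":0.077,"x":0.181,"y":-0.54,"z":0.003,"fingers":0.6},{"rx":0,"ry":0,"rz":0.077,"x":0.181,"y":-0.54,"z":0.003,"fingers":0.6},{"rx":0,"ry":0,"rz":0.077,"x":0.181,"y":-0.54,"z":0.003,"fingers":0.6}]}}

```text
time: 4.1
ee_pos: [0.4583, 0.3176, 0.299]
eef_rot: [0.998, -0.061, -0.0, 0.0]
ft_force: [-0.4, -0.1, -0.7]
width: 0.0519
```

```bash
python3 - <<'E'
from h import *
st(); goto((.4585,.3203,.20),-7); pic('wrist','w1')
for l in ('nut','pin_tip'):print([(np.round(d['centre'],4),d['confidence']) for d in nets.find_in(l,'wrist')])
E
```

```text
t 4.1 p [0.4583 0.3176 0.299 ] q [ 9.982e-01 -6.070e-02 -3.000e-04  1.000e-04] F [-0.4 -0.1 -0.7] w 0.0519 j [ 0.    0.27 -0.82  1.6   0.2   1.36 -2.53]
from yaw -7.0 shift [-0.0001, -0.0027, 0.099] turn [0.0, 0.0001, 0.0001]
[(array([0.4641, 0.3185, 0.1537]), 0.97)]
[(array([0.4597, 0.3195, 0.1532]), 0.77)]
```

View pics/w1.png

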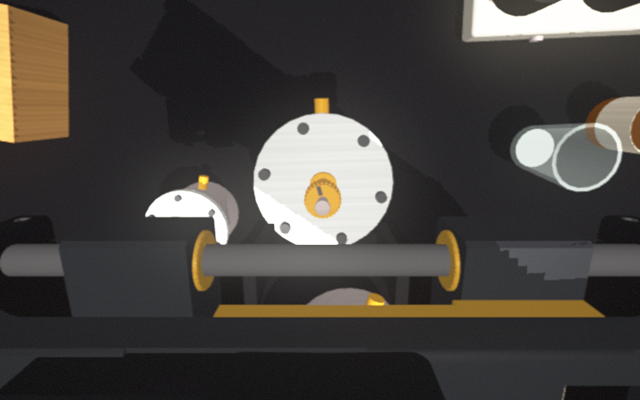

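```bash
python3 - <<'E'
from h import *
c=viewer.camera('wrist');P=cloud(c)
comp(P,.163,.19,(.42,.5,.28,.36));comp(P,.145,.162,(.42,.5,.28,.36));comp(P,.095,.11,(.35,.55,.2,.42))
print(proj(c,(.4585,.3203,.173)), pw(c,322,207,.173))
im=c['color'][160:260,270:380,::-1];cv2.imwrite('pics/w2.png',cv2.resize(im,None,fx=5,fy=5))
E
```

```text
200 [0.4601 0.3215 0.1723] mid [0.4596 0.3217 0.1687] circ [0.4571 0.3217] 0.0049 px [318.7 208.7]
898 [0.4621 0.3211 0.1553] mid [0.4595 0.3217 0.1535] circ [0.4595 0.3216] 0.0141 px [319.3 199.1]
13256 [0.465  0.3206 0.1019] mid [0.4618 0.3216 0.1027] circ [0.4596 0.3216] 0.0619 px [320.5 179.3]
(np.float64(320.79326335128275), np.float64(210.9946740000097)) [0.46119966 0.31912056 0.173     ]
```

View pics/w2.png

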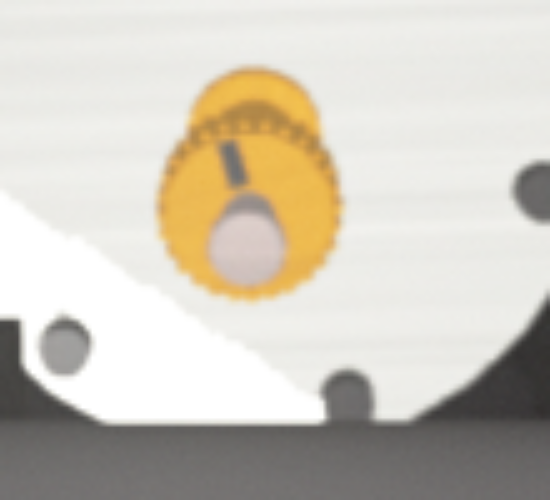

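Request:
{"op": "drive_tool", "data": {"plan": [{"rx":0,"ry":0,"rz":0,"x":0.0005,"y":-0.0033,"z":0.05,"fingers":0.6},{"rx":0,"ry":0,"rz":0,"x":0.0005,"y":-0.0033,"z":0.08,"fingers":0.6},{"rx":0,"ry":0,"rz":0,"x":0.0005,"y":-0.0033,"z":0.1,"fingers":0.6},{"rx":0,"ry":0,"rz":0,"x":0.0005,"y":-0.0033,"z":0.1,"fingers":0.6},{"rx":0,"ry":0,"rz":0,"x":0.0005,"y":-0.0033,"z":0.1,"fingers":0.6},{"rx":0,"ry":0,"rz":0,"x":0.0005,"y":-0.0033,"z":0.1,"fingers":0.6}]}}

```text
time: 5.05
ee_pos: [0.46, 0.3206, 0.2004]
eef_rot: [0.998, -0.062, 0.001, -0.0]
ft_force: [-0.8, 0.9, -0.5]
width: 0.0523
```

```bash
python3 - <<'E'
from h import *
st(); goto((.459,.321,.199),-7)
E
```

```text
t 5.05 p [0.46   0.3206 0.2004] q [ 9.981e-01 -6.170e-02  8.000e-04 -4.000e-04] F [-0.8  0.9 -0.5] w 0.0523 j [-0.07  0.35 -0.74  1.72  0.26  1.17 -2.58]
from yaw -7.1 shift [-0.001, -0.0003, 0.0014] turn [-0.0001, -0.0003, -0.0002]
```

Request:
{"op": "drive_tool", "data": {"plan": [{"rx":0,"ry":0,"rz":0,"x":-0.0005,"y":0,"z":0.001,"fingers":0.2},{"rx":0,"ry":0,"rz":0,"x":-0.0005,"y":0,"z":0.001,"fingers":0.2},{"rx":0,"ry":0,"rz":0,"x":-0.0005,"y":0,"z":0.001,"fingers":0.2},{"rx":0,"ry":0,"rz":0,"x":-0.0005,"y":0,"z":0.001,"fingers":0.2},{"rx":0,"ry":0,"rz":0,"x":-0.0005,"y":0,"z":0.001,"fingers":0.2}], "squeeze": 15}}

```text
time: 5.68
ee_pos: [0.4589, 0.3202, 0.1982]
eef_rot: [0.998, -0.062, -0.0, 0.0]
ft_force: [-0.9, -2.4, 2.8]
width: 0.0253
```

```bash
python3 - <<'E'
from h import *
s=st();print(s['torque'])
E
```

```text
t 5.67 p [0.4589 0.3202 0.1982] q [ 9.981e-01 -6.160e-02 -1.000e-04  4.000e-04] F [-0.9 -2.4  2.8] w 0.0253 j [-0.07  0.35 -0.74  1.72  0.26  1.17 -2.58]
[-0.54514547  0.26655684  0.05153448]
```

Request:
{"op": "drive_tool", "data": {"plan": [{"rx":0,"ry":0,"rz":-0.0278,"x":0,"y":0,"z":-0.0002,"fingers":0.2},{"rx":0,"ry":0,"rz":-0.0556,"x":0,"y":0,"z":-0.0004,"fingers":0.2},{"rx":0,"ry":0,"rz":-0.0833,"x":0,"y":0,"z":-0.0007,"fingers":0.2},{"rx":0,"ry":0,"rz":-0.1111,"x":0,"y":0,"z":-0.0009,"fingers":0.2},{"rx":0,"ry":0,"rz":-0.1389,"x":0,"y":0,"z":-0.0011,"fingers":0.2},{"rx":0,"ry":0,"rz":-0.1667,"x":0,"y":0,"z":-0.0013,"fingers":0.2},{"rx":0,"ry":0,"rz":-0.1667,"x":0,"y":0,"z":-0.0013,"fingers":0.2}]}}

```text
time: 6.55
ee_pos: [0.4591, 0.32, 0.1993]
eef_rot: [0.895, 0.445, -0.0, 0.0]
ft_force: [0.3, -4.1, 1.4]
width: 0.0254
```

```bash
python3 - <<'E'
from h import *
s=st();print(s['torque'])
goto((.459,.321,.199),-7)
E
```

```text
t 6.55 p [0.4591 0.32   0.1993] q [ 8.954e-01  4.452e-01 -4.000e-04  2.000e-04] F [ 0.3 -4.1  1.4] w 0.0254 j [ 0.07  0.41 -0.92  1.71  0.35  1.19 -1.59]
[-0.89293946  0.18164509 -0.03558191]
from yaw 52.9 shift [0.0008, -0.0007, 0.0003] turn [0.0001, 0.0001, 0.1663]
```

Request:
{"op": "drive_tool", "data": {"plan": [{"rx":0,"ry":0,"rz":-0.0278,"x":0,"y":0,"z":-0.0002,"fingers":0.2},{"rx":0,"ry":0,"rz":-0.0556,"x":0,"y":0,"z":-0.0004,"fingers":0.2},{"rx":0,"ry":0,"rz":-0.0833,"x":0,"y":0,"z":-0.0007,"fingers":0.2},{"rx":0,"ry":0,"rz":-0.1111,"x":0,"y":0,"z":-0.0009,"fingers":0.2},{"rx":0,"ry":0,"rz":-0.1389,"x":0,"y":0,"z":-0.0011,"fingers":0.2},{"rx":0,"ry":0,"rz":-0.1667,"x":0,"y":0,"z":-0.0013,"fingers":0.2},{"rx":0,"ry":0,"rz":-0.1944,"x":0,"y":0,"z":-0.0016,"fingers":0.2},{"rx":0,"ry":0,"rz":-0.2222,"x":0,"y":0,"z":-0.0018,"fingers":0.2},{"rx":0,"ry":0,"rz":-0.25,"x":0,"y":0,"z":-0.002,"fingers":0.2},{"rx":0,"ry":0,"rz":-0.2778,"x":0,"y":0,"z":-0.0022,"fingers":0.2},{"rx":0,"ry":0,"rz":-0.2778,"x":0,"y":0,"z":-0.0022,"fingers":0.2}]}}

```text
time: 7.92
ee_pos: [0.4594, 0.3201, 0.2015]
eef_rot: [0.236, 0.972, -0.0, 0.0]
ft_force: [1.6, -4.4, 1.7]
width: 0.0255
```

```bash
python3 - <<'E'
from h import *
s=st();print(s['torque'])
goto((.459,.321,.199),-7)
E
```

```text
t 7.92 p [0.4594 0.3201 0.2015] q [ 2.363e-01  9.717e-01 -2.000e-04  0.000e+00] F [ 1.6 -4.4  1.7] w 0.0255 j [ 0.27  0.58 -1.25  1.7   0.57  1.29 -0.01]
[-0.94592698 -0.39032273  0.01357497]
from yaw 152.7 shift [0.0008, 0.0006, 0.0025] turn [0.0, 0.0001, 0.4435]
```

Request:
{"op": "drive_tool", "data": {"plan": [{"rx":0,"ry":0,"rz":0,"x":0,"y":0,"z":0,"fingers":0.6},{"rx":0,"ry":0,"rz":0,"x":0,"y":0,"z":0,"fingers":0.6},{"rx":0,"ry":0,"rz":0.05,"x":0,"y":0,"z":0,"fingers":0.6},{"rx":0,"ry":0,"rz":0.3,"x":0.0005,"y":0,"z":0,"fingers":0.6},{"rx":0,"ry":0,"rz":0.3,"x":0.0005,"y":0,"z":0,"fingers":0.6},{"rx":0,"ry":0,"rz":0.3,"x":0.0005,"y":0,"z":0,"fingers":0.6},{"rx":0,"ry":0,"rz":0.3,"x":0.0005,"y":0,"z":0,"fingers":0.6},{"rx":0,"ry":0,"rz":0.3,"x":0.0005,"y":0,"z":0,"fingers":0.6},{"rx":0,"ry":0,"rz":0.3,"x":0.0005,"y":0,"z":0,"fingers":0.6},{"rx":0,"ry":0,"rz":0.3,"x":0.0005,"y":0,"z":0,"fingers":0.6},{"rx":0,"ry":0,"rz":0.3,"x":0.0005,"y":0,"z":0,"fingers":0.6},{"rx":0,"ry":0,"rz":0.3,"x":0.0005,"y":0,"z":0,"fingers":0.6}]}}

```text
time: 9.43
ee_pos: [0.4581, 0.3214, 0.2019]
eef_rot: [0.924, 0.384, 0.0, -0.0]
ft_force: [0.4, -0.3, -0.0]
width: 0.0525
```

```bash
python3 - <<'E'
from h import *
s=st();print(s['torque'])
goto((.459,.3205,.2015),45)
E
```

```text
t 9.43 p [0.4581 0.3214 0.2019] q [ 9.235e-01  3.836e-01  3.000e-04 -3.000e-04] F [ 0.4 -0.3 -0. ] w 0.0525 j [ 0.04  0.39 -0.89  1.71  0.33  1.19 -1.72]
[-0.01910949 -0.04162353 -0.006488  ]
from yaw 45.1 shift [-0.0, 0.0012, 0.0004] turn [-0.0001, -0.0001, 0.0003]
```

Grip again, then turn further 104° plus a few degrees into the stop.

Request:
{"op": "drive_tool", "data": {"plan": [{"rx":0,"ry":0,"rz":0,"x":0,"y":0.0005,"z":0.0005,"fingers":0.2},{"rx":0,"ry":0,"rz":0,"x":0,"y":0.0005,"z":0.0005,"fingers":0.2},{"rx":0,"ry":0,"rz":0,"x":0,"y":0.0005,"z":0.0005,"fingers":0.2},{"rx":0,"ry":0,"rz":0,"x":0,"y":0.0005,"z":0.0005,"fingers":0.2},{"rx":0,"ry":0,"rz":0,"x":0,"y":0.0005,"z":0.0005,"fingers":0.2}], "squeeze": 12}}

```text
time: 10.05
ee_pos: [0.4592, 0.3201, 0.2012]
eef_rot: [0.922, 0.387, 0.0, 0.0]
ft_force: [2.0, -1.5, 0.3]
width: 0.0252
```

Request:
{"op": "drive_tool", "data": {"plan": [{"rx":0,"ry":0,"rz":-0.0278,"x":0,"y":0,"z":-0.0002,"fingers":0.2},{"rx":0,"ry":0,"rz":-0.0556,"x":0,"y":0,"z":-0.0004,"fingers":0.2},{"rx":0,"ry":0,"rz":-0.0833,"x":0,"y":0,"z":-0.0007,"fingers":0.2},{"rx":0,"ry":0,"rz":-0.1111,"x":0,"y":0,"z":-0.0009,"fingers":0.2},{"rx":0,"ry":0,"rz":-0.1389,"x":0,"y":0,"z":-0.0011,"fingers":0.2},{"rx":0,"ry":0,"rz":-0.1667,"x":0,"y":0,"z":-0.0013,"fingers":0.2},{"rx":0,"ry":0,"rz":-0.1944,"x":0,"y":0,"z":-0.0016,"fingers":0.2},{"rx":0,"ry":0,"rz":-0.2222,"x":0,"y":0,"z":-0.0018,"fingers":0.2},{"rx":0,"ry":0,"rz":-0.25,"x":0,"y":0,"z":-0.002,"fingers":0.2},{"rx":0,"ry":0,"rz":-0.25,"x":0,"y":0,"z":-0.002,"fingers":0.2}]}}

```text
time: 11.3
ee_pos: [0.4591, 0.3201, 0.2032]
eef_rot: [0.379, 0.925, -0.0, -0.0]
ft_force: [2.3, -1.4, 0.8]
width: 0.0254
```

```bash
python3 - <<'E'
from h import *
s=st();print(s['torque'])
goto((.459,.3205,.2015),45)
E
```

```text
t 11.3 p [0.4591 0.3201 0.2032] q [ 3.789e-01  9.254e-01 -0.000e+00 -1.000e-04] F [ 2.3 -1.4  0.8] w 0.0254 j [ 0.24  0.53 -1.19  1.7   0.52  1.26 -0.27]
[-0.40321233 -0.42015902  0.00702209]
from yaw 135.5 shift [0.0003, 0.0002, 0.0017] turn [-0.0, -0.0, 0.2513]
```

Request:
{"op": "drive_tool", "data": {"plan": [{"rx":0,"ry":0,"rz":-0.014,"x":0,"y":0,"z":-0.0001,"fingers":0.2},{"rx":0,"ry":0,"rz":-0.028,"x":0,"y":0,"z":-0.0002,"fingers":0.2},{"rx":0,"ry":0,"rz":-0.04,"x":0,"y":0,"z":-0.0003,"fingers":0.2},{"rx":0,"ry":0,"rz":-0.048,"x":0,"y":0,"z":-0.0003,"fingers":0.2},{"rx":0,"ry":0,"rz":-0.048,"x":0,"y":0,"z":-0.0003,"fingers":0.2}]}}

```text
time: 11.92
ee_pos: [0.4584, 0.3205, 0.2033]
eef_rot: [0.237, 0.972, -0.0, -0.0]
ft_force: [-1.2, -0.9, -0.8]
width: 0.0249
```

```bash
python3 - <<'E'
from h import *
s=st();print(s['torque'])
E
```

```text
t 11.93 p [0.4584 0.3205 0.2033] q [ 2.366e-01  9.716e-01 -1.000e-04 -4.000e-04] F [-1.2 -0.9 -0.8] w 0.0249 j [ 0.27  0.57 -1.25  1.7   0.56  1.29 -0.01]
[-0.01840227  0.06045598 -0.14733858]
```

Request:
{"op": "drive_tool", "data": {"plan": [{"rx":0,"ry":0,"rz":0,"x":0,"y":0,"z":0,"fingers":0.6},{"rx":0,"ry":0,"rz":0,"x":0,"y":0,"z":0,"fingers":0.6},{"rx":0,"ry":0,"rz":0,"x":0,"y":0,"z":0,"fingers":0.6},{"rx":0,"ry":0,"rz":0,"x":0,"y":0,"z":-0.04,"fingers":0.6},{"rx":0,"ry":0,"rz":0.03,"x":0,"y":0,"z":-0.09,"fingers":0.3},{"rx":0,"ry":0,"rz":0.06,"x":0,"y":0,"z":-0.09,"fingers":0},{"rx":0,"ry":0,"rz":0.09,"x":0,"y":0,"z":-0.09,"fingers":0},{"rx":0,"ry":0,"rz":0.12,"x":0,"y":0,"z":-0.09,"fingers":0},{"rx":0,"ry":0,"rz":0.15,"x":0,"y":0,"z":-0.09,"fingers":0},{"rx":0,"ry":0,"rz":0.17,"x":0,"y":0,"z":-0.09,"fingers":0},{"rx":0,"ry":0,"rz":0.17,"x":0,"y":0,"z":-0.09,"fingers":0},{"rx":0,"ry":0,"rz":0.17,"x":0,"y":0,"z":-0.09,"fingers":0}]}}

```text
time: 13.42
ee_pos: [0.4588, 0.3205, 0.2936]
eef_rot: [0.696, 0.718, 0.0, 0.0]
ft_force: [-0.2, 0.7, -0.0]
width: 0.0003
```

```bash
python3 - <<'E'
from h import *
s=st();goto((.459,.3205,.245))
for cam in('wrist','top','side'):
    c=pic(cam,cam+'3');P=cloud(c)
    print(cam);comp(P,.167,.19,(.42,.5,.28,.36));comp(P,.145,.167,(.42,.5,.28,.36))
    if cam=='wrist':
        u,v=map(int,proj(c,(.459,.3205,.165)));cv2.imwrite('pics/w4.png',cv2.resize(c['color'][v-60:v+60,u-60:u+60,::-1],None,fx=4,fy=4))
    else:comp(P,.085,.11,(.35,.55,-.45,-.2))
E
```

```text
t 13.43 p [0.4588 0.3205 0.2936] q [6.960e-01 7.181e-01 1.000e-04 1.000e-04] F [-0.2  0.7 -0. ] w 0.0003 j [ 0.2   0.38 -1.1   1.59  0.34  1.38 -0.91]
from yaw 91.8 shift [-0.0, 0.0002, 0.0486] turn [0.0, 0.0, 0.0]
wrist
208 [0.4591 0.3219 0.1725] mid [0.4592 0.3215 0.1717] circ [0.4592 0.3215] 0.0056 px [326.  210.9]
1012 [0.4591 0.3245 0.1604] mid [0.4591 0.3224 0.1551] circ [0.4593 0.3215] 0.0141 px [326.  202.2]
top
242 [ 0.4177 -0.3561  0.0929] mid [ 0.4186 -0.3568  0.0922] circ [ 0.4182 -0.3567] 0.0246 px [470.  207.8]
243 [ 0.4056 -0.2704  0.0929] mid [ 0.4054 -0.2715  0.0926] circ [ 0.4058 -0.2709] 0.0248 px [439.1 211.4]
side
16 [0.459  0.3206 0.1724] mid [0.4591 0.3202 0.1732] circ [0.4574 0.3202] 0.0064 px [249.  243.5]
85 [0.4551 0.3236 0.1596] mid [0.4584 0.32   0.1566] circ [0.4579 0.32  ] 0.0148 px [250.1 247.6]
117 [ 0.4176 -0.3529  0.0939] mid [ 0.4183 -0.3566  0.0928] circ [ 0.4181 -0.3565] 0.0255 px [382.9 125.3]
136 [ 0.4046 -0.2673  0.0931] mid [ 0.406  -0.2723  0.0915] circ [ 0.4047 -0.2717] 0.0275 px [374.5 140.9]
```

View pics/w4.png

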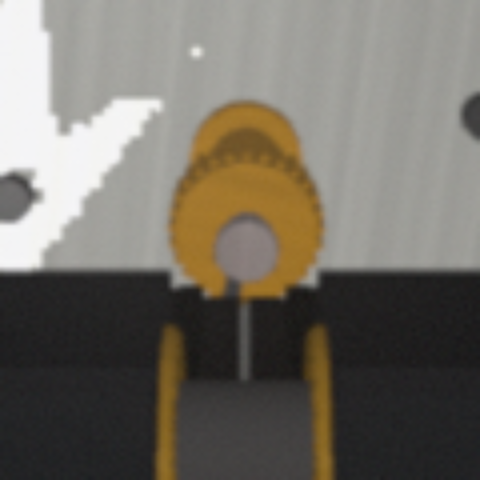

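```bash
python3 - <<'E'
from h import *
s=monitor.read_state()
c=viewer.camera('wrist');P=cloud(c)
A=R.from_quat(s['eef_rot']);cr=A.inv()*R.from_quat(c['rotation']);ct=A.inv().apply(c['xyz']-s['ee_pos'])
c0=dict(c);A0=R.from_quat([.99815,-.0607,-.0003,.0001]);c0['rotation']=(A0*cr).as_quat();c0['xyz']=np.array([.4583,.3176,.299])+A0.apply(ct)
u0,v0=270+233/5,160+165/5
u,v=map(int,proj(c,(.459,.3205,.165)));u1,v1=u-60+233/4,v-60+286/4
ax=np.array([.4592,.3212])
for cc,uu,vv,z in((c0,u0,v0,.156),(c,u1,v1,.1615)):
    p=pw(cc,uu,vv,z);d=p[:2]-ax;print(p,np.hypot(*d),np.degrees(np.arctan2(d[1],d[0])))
dd=np.hypot(P[...,0]-.4592,P[...,1]-.3215)
zz=P[...,2]
m=(dd<.012)&(dd>.0075)&(zz>.15);print(np.percentile(zz[m],[10,25,50,75,90]),np.median(zz[(dd<.0045)]),np.median(zz[(dd>.03)&(dd<.04)&(zz>.09)]))
E
```

```text
[0.46704313 0.32288209 0.156     ] 0.00802148147934813 12.104687729757833
[0.45755918 0.3113631  0.1615    ] 0.009972811814532542 -99.46989472625638
[0.16128448 0.16180546 0.22319437 0.2403265  0.24914199] 0.27234362995196376 0.32035345644960767
```

Request:
{"op": "drive_tool", "data": {"plan": [{"rx":0,"ry":0,"rz":0,"x":0,"y":0,"z":0,"fingers":0.6},{"rx":0,"ry":0,"rz":0,"x":0,"y":0,"z":0,"fingers":0.6},{"rx":0,"ry":0,"rz":0,"x":0,"y":0,"z":0,"fingers":0.6},{"rx":0,"ry":0,"rz":0,"x":0,"y":0,"z":0.05,"fingers":0.6},{"rx":0,"ry":0,"rz":0,"x":0,"y":0,"z":0.088,"fingers":0.6},{"rx":0,"ry":0,"rz":0,"x":0,"y":0,"z":0.088,"fingers":0.6},{"rx":0,"ry":0,"rz":0,"x":0,"y":0,"z":0.088,"fingers":0.6},{"rx":0,"ry":0,"rz":0,"x":0,"y":0,"z":0.088,"fingers":0.2},{"rx":0,"ry":0,"rz":0,"x":0,"y":0,"z":0.088,"fingers":0.2},{"rx":0,"ry":0,"rz":0,"x":0,"y":0,"z":0.088,"fingers":0.2},{"rx":0,"ry":0,"rz":0,"x":0,"y":0,"z":0.088,"fingers":0.2},{"rx":0,"ry":0,"rz":0,"x":0,"y":0,"z":0.088,"fingers":0.2}], "squeeze": 15}}

```text
time: 15.12
ee_pos: [0.4591, 0.3205, 0.2058]
eef_rot: [0.697, 0.717, 0.0, 0.0]
ft_force: [1.1, -0.2, 1.3]
width: 0.0253
```

```bash
python3 - <<'E'
from h import *
s=st();print(s['torque'])
E
```

```text
t 15.12 p [0.4591 0.3205 0.2058] q [6.971e-01 7.170e-01 3.000e-04 2.000e-04] F [ 1.1 -0.2  1.3] w 0.0253 j [ 0.16  0.46 -1.05  1.7   0.42  1.23 -0.97]
[-0.01499373 -0.36914568  0.00903157]
```

Request:
{"op": "drive_tool", "data": {"plan": [{"rx":0,"ry":0,"rz":-0.014,"x":0,"y":0,"z":0,"fingers":0.2},{"rx":0,"ry":0,"rz":-0.028,"x":0,"y":0,"z":-0.0001,"fingers":0.2},{"rx":0,"ry":0,"rz":-0.028,"x":0,"y":0,"z":-0.0001,"fingers":0.2}]}}

```text
time: 15.5
ee_pos: [0.4591, 0.3203, 0.2057]
eef_rot: [0.632, 0.775, 0.0, 0.0]
ft_force: [1.3, -0.8, 1.9]
width: 0.0254
```

```bash
python3 - <<'E'
from h import *
s=st();print(s['torque'])
E
```

```text
t 15.5 p [0.4591 0.3203 0.2057] q [6.317e-01 7.752e-01 1.000e-04 1.000e-04] F [ 1.3 -0.8  1.9] w 0.0254 j [ 0.18  0.47 -1.09  1.7   0.44  1.24 -0.81]
[-0.1111183 -0.4749998 -0.0782244]
```

Request:
{"op": "drive_tool", "data": {"plan": [{"rx":0,"ry":0,"rz":-0.014,"x":0,"y":0,"z":0,"fingers":0.2},{"rx":0,"ry":0,"rz":-0.028,"x":0,"y":0,"z":-0.0001,"fingers":0.2},{"rx":0,"ry":0,"rz":-0.028,"x":0,"y":0,"z":-0.0001,"fingers":0.2}]}}

```text
time: 15.88
ee_pos: [0.4591, 0.3202, 0.2056]
eef_rot: [0.562, 0.827, 0.0, 0.0]
ft_force: [1.9, -0.8, -0.2]
width: 0.0253
```

```bash
python3 - <<'E'
from h import *
s=st();print(s['torque'])
E
```

```text
t 15.88 p [0.4591 0.3202 0.2056] q [5.618e-01 8.273e-01 0.000e+00 1.000e-04] F [ 1.9 -0.8 -0.2] w 0.0253 j [ 0.2   0.49 -1.12  1.7   0.46  1.25 -0.65]
[-0.12561448 -0.58413748 -0.02624402]
```

Request:
{"op": "drive_tool", "data": {"plan": [{"rx":0,"ry":0,"rz":-0.014,"x":0,"y":0,"z":0,"fingers":0.2},{"rx":0,"ry":0,"rz":-0.028,"x":0,"y":0,"z":-0.0001,"fingers":0.2},{"rx":0,"ry":0,"rz":-0.042,"x":0,"y":0,"z":-0.0001,"fingers":0.2}]}}

```text
time: 16.25
ee_pos: [0.4589, 0.3204, 0.2057]
eef_rot: [0.447, 0.894, -0.0, 0.0]
ft_force: [2.2, -0.9, -0.3]
width: 0.0253
```

```bash
python3 - <<'E'
from h import *
s=st();print(s['torque'])
E
```

```text
t 16.25 p [0.4589 0.3204 0.2057] q [ 4.475e-01  8.943e-01 -0.000e+00  1.000e-04] F [ 2.2 -0.9 -0.3] w 0.0253 j [ 0.23  0.52 -1.17  1.7   0.5   1.26 -0.41]
[-0.05203653 -0.55217802 -0.25915053]
```

Request:
{"op": "drive_tool", "data": {"plan": [{"rx":0,"ry":0,"rz":0,"x":0,"y":0,"z":0,"fingers":0.6},{"rx":0,"ry":0,"rz":0,"x":0,"y":0,"z":0,"fingers":0.6},{"rx":0,"ry":0,"rz":0,"x":0,"y":0,"z":0,"fingers":0.6},{"rx":0,"ry":0,"rz":0,"x":0,"y":0,"z":-0.04,"fingers":0.6},{"rx":0,"ry":0,"rz":0.03,"x":0,"y":0,"z":-0.09,"fingers":0.3},{"rx":0,"ry":0,"rz":0.06,"x":0,"y":0,"z":-0.09,"fingers":0},{"rx":0,"ry":0,"rz":0.09,"x":0,"y":0,"z":-0.09,"fingers":0},{"rx":0,"ry":0,"rz":0.098,"x":0,"y":0,"z":-0.09,"fingers":0},{"rx":0,"ry":0,"rz":0.098,"x":0,"y":0,"z":-0.09,"fingers":0},{"rx":0,"ry":0,"rz":0.098,"x":0,"y":0,"z":-0.09,"fingers":0}]}}

```text
time: 17.5
ee_pos: [0.4588, 0.3205, 0.2958]
eef_rot: [0.697, 0.717, -0.0, 0.0]
ft_force: [0.1, -0.2, 0.8]
width: 0.003
```

```bash
python3 - <<'E'
from h import *
s=st();goto((.4592,.3208,.245))
c=pic('wrist','wrist5');P=cloud(c)
u,v=map(int,proj(c,(.459,.3205,.165)));print(u,v);cv2.imwrite('pics/w5.png',cv2.resize(c['color'][v-60:v+60,u-60:u+60,::-1],None,fx=4,fy=4))
comp(P,.167,.19,(.42,.5,.28,.36));comp(P,.145,.167,(.42,.5,.28,.36))
E
```

```text
t 17.5 p [0.4588 0.3205 0.2958] q [ 0.6966  0.7174 -0.      0.    ] F [ 0.1 -0.2  0.8] w 0.003 j [ 0.2   0.38 -1.11  1.59  0.34  1.39 -0.91]
from yaw 91.7 shift [0.0003, 0.0005, 0.0508] turn [-0.0, 0.0, -0.0]
325 208
204 [0.4592 0.3219 0.1725] mid [0.4594 0.3214 0.1716] circ [0.4595 0.3208] 0.0052 px [326.2 209.9]
1014 [0.4591 0.3242 0.1605] mid [0.4591 0.3218 0.1551] circ [0.4594 0.3214] 0.0142 px [326.1 201.8]
```

View pics/w5.png

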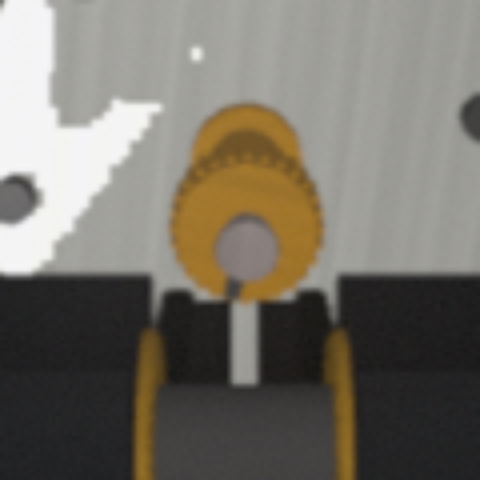

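Request:
{"op": "drive_tool", "data": {"plan": [{"rx":0,"ry":0,"rz":0,"x":0.0003,"y":0.0003,"z":0.03,"fingers":0},{"rx":0,"ry":0,"rz":0,"x":0.0003,"y":0.0003,"z":0.045,"fingers":0},{"rx":0,"ry":0,"rz":0,"x":0.0003,"y":0.0003,"z":0.05,"fingers":0},{"rx":0,"ry":0,"rz":0,"x":0.0003,"y":0.0003,"z":0.052,"fingers":0},{"rx":0,"ry":0,"rz":0,"x":0.0003,"y":0.0003,"z":0.054,"fingers":0},{"rx":0,"ry":0,"rz":0,"x":0.0003,"y":0.0003,"z":0.055,"fingers":0},{"rx":0,"ry":0,"rz":0,"x":0.0003,"y":0.0003,"z":0.056,"fingers":0},{"rx":0,"ry":0,"rz":0,"x":0.0003,"y":0.0003,"z":0.056,"fingers":0}]}}

```text
time: 18.55
ee_pos: [0.4593, 0.321, 0.2402]
eef_rot: [0.697, 0.717, 0.0, 0.0]
ft_force: [-0.5, 0.8, 4.1]
width: 0.0005
```

```bash
python3 - <<'E'
from h import *
st()
E
```

```text
t 18.55 p [0.4593 0.321  0.2402] q [6.970e-01 7.171e-01 4.000e-04 1.000e-04] F [-0.5  0.8  4.1] w 0.0005 j [ 0.18  0.43 -1.08  1.66  0.39  1.29 -0.95]
```

Request:
{"op": "drive_tool", "data": {"plan": [{"rx":0,"ry":0,"rz":0,"x":0,"y":0,"z":0.001,"fingers":0},{"rx":0,"ry":0,"rz":0,"x":0,"y":0,"z":0.002,"fingers":0},{"rx":0,"ry":0,"rz":0,"x":0,"y":0,"z":0.003,"fingers":0},{"rx":0,"ry":0,"rz":0,"x":0,"y":0,"z":0.004,"fingers":0},{"rx":0,"ry":0,"rz":0,"x":0,"y":0,"z":0.004,"fingers":0}]}}

```text
time: 19.18
ee_pos: [0.4594, 0.3212, 0.2378]
eef_rot: [0.697, 0.717, 0.001, 0.001]
ft_force: [-4.4, -3.1, 23.2]
width: 0.0007
```

```bash
python3 - <<'E'
from h import *
st()
E
```

```text
t 19.18 p [0.4594 0.3212 0.2378] q [6.971e-01 7.170e-01 7.000e-04 6.000e-04] F [-4.4 -3.1 23.2] w 0.0007 j [ 0.18  0.43 -1.08  1.67  0.39  1.29 -0.95]
```

Request:
{"op": "drive_tool", "data": {"plan": [{"rx":0,"ry":0,"rz":0,"x":0,"y":0,"z":0,"fingers":0},{"rx":0,"ry":0,"rz":0,"x":0,"y":0,"z":0,"fingers":0},{"rx":0,"ry":0,"rz":0,"x":0,"y":0,"z":0,"fingers":0},{"rx":0,"ry":0,"rz":0,"x":0,"y":0,"z":0,"fingers":0},{"rx":0,"ry":0,"rz":0,"x":0,"y":0,"z":0,"fingers":0},{"rx":0,"ry":0,"rz":0,"x":0,"y":0,"z":0,"fingers":0},{"rx":0,"ry":0,"rz":0,"x":0,"y":0,"z":0,"fingers":0},{"rx":0,"ry":0,"rz":0,"x":0,"y":0,"z":0,"fingers":0},{"rx":0,"ry":0,"rz":0,"x":0,"y":0,"z":0,"fingers":0},{"rx":0,"ry":0,"rz":0,"x":0,"y":0,"z":0,"fingers":0},{"rx":0,"ry":0,"rz":0,"x":0,"y":0,"z":0,"fingers":0},{"rx":0,"ry":0,"rz":0,"x":0,"y":0,"z":0,"fingers":0}]}}

```text
time: 20.68
ee_pos: [0.4594, 0.3212, 0.2378]
eef_rot: [0.697, 0.717, 0.001, 0.001]
ft_force: [-4.0, -3.6, 22.5]
width: 0.0005
```

Request:
{"op": "drive_tool", "data": {"plan": [{"rx":0,"ry":0,"rz":0,"x":0,"y":0,"z":0,"fingers":0},{"rx":0,"ry":0,"rz":0,"x":0,"y":0,"z":0,"fingers":0},{"rx":0,"ry":0,"rz":0,"x":0,"y":0,"z":0,"fingers":0},{"rx":0,"ry":0,"rz":0,"x":0,"y":0,"z":0,"fingers":0},{"rx":0,"ry":0,"rz":0,"x":0,"y":0,"z":0,"fingers":0},{"rx":0,"ry":0,"rz":0,"x":0,"y":0,"z":0,"fingers":0},{"rx":0,"ry":0,"rz":0,"x":0,"y":0,"z":0,"fingers":0},{"rx":0,"ry":0,"rz":0,"x":0,"y":0,"z":0,"fingers":0},{"rx":0,"ry":0,"rz":0,"x":0,"y":0,"z":0,"fingers":0},{"rx":0,"ry":0,"rz":0,"x":0,"y":0,"z":0,"fingers":0},{"rx":0,"ry":0,"rz":0,"x":0,"y":0,"z":0,"fingers":0},{"rx":0,"ry":0,"rz":0,"x":0,"y":0,"z":0,"fingers":0}]}}

```text
time: 22.18
ee_pos: [0.4594, 0.3212, 0.2378]
eef_rot: [0.697, 0.717, 0.001, 0.001]
ft_force: [-5.0, -4.3, 22.3]
width: 0.0009
```

Request:
{"op": "drive_tool", "data": {"plan": [{"rx":0,"ry":0,"rz":0,"x":0,"y":0,"z":-0.01,"fingers":0},{"rx":0,"ry":0,"rz":0,"x":0,"y":0,"z":-0.06,"fingers":0},{"rx":0,"ry":0,"rz":0,"x":0,"y":0,"z":-0.06,"fingers":0},{"rx":0,"ry":0,"rz":0,"x":0,"y":0,"z":-0.06,"fingers":0.5}]}}

```text
time: 22.68
ee_pos: [0.459, 0.3203, 0.2951]
eef_rot: [0.697, 0.717, -0.001, 0.0]
ft_force: [-0.2, -0.8, -0.7]
width: 0.0051
```

```bash
python3 - <<'E'
from h import *
s=st()
goto((.5,0,.30),54);goto((.4057,-.2714,.25),54)
for cam in('top','side'):
    c=pic(cam,cam+'6');P=cloud(c);print(cam);comp(P,.085,.105,(.25,.6,-.5,-.1))
E
```

```text
t 22.68 p [0.459  0.3203 0.2951] q [ 6.971e-01  7.170e-01 -6.000e-04  1.000e-04] F [-0.2 -0.8 -0.7] w 0.0051 j [ 0.2   0.38 -1.11  1.59  0.35  1.39 -0.91]
from yaw 91.6 shift [-0.3213, 0.032, -0.0046] turn [-0.0, 0.0002, 0.1045]
from yaw 91.6 shift [-0.5899, -0.0699, 0.0457] turn [-0.0, 0.0002, 0.1045]
top
240 [ 0.4178 -0.356   0.0931] mid [ 0.4185 -0.3578  0.0924] circ [ 0.4182 -0.3575] 0.0249 px [469.9 207.7]
245 [ 0.4057 -0.2703  0.0929] mid [ 0.4056 -0.2715  0.0924] circ [ 0.406  -0.2713] 0.0248 px [439.  211.4]
231 [ 0.3286 -0.1591  0.0893] mid [ 0.3277 -0.1589  0.0906] circ [ 0.3279 -0.1588] 0.0244 px [398.7 238.1]
238 [ 0.3018 -0.2847  0.0893] mid [ 0.3028 -0.2848  0.0907] circ [ 0.3025 -0.2847] 0.0248 px [444.  248.9]
side
116 [ 0.4184 -0.354   0.0932] mid [ 0.4191 -0.3574  0.0919] circ [ 0.4175 -0.3568] 0.0262 px [382.9 125.2]
132 [ 0.4053 -0.2678  0.0933] mid [ 0.4067 -0.2691  0.0927] circ [ 0.4053 -0.269 ] 0.0265 px [374.4 140.7]
125 [ 0.3019 -0.2829  0.0898] mid [ 0.3024 -0.2847  0.0905] circ [ 0.3043 -0.2841] 0.0266 px [403.6 150.5]
142 [ 0.3281 -0.1578  0.0898] mid [ 0.3288 -0.1586  0.0897] circ [ 0.3273 -0.1589] 0.0256 px [378.9 170.5]
```

View pics/top6.png

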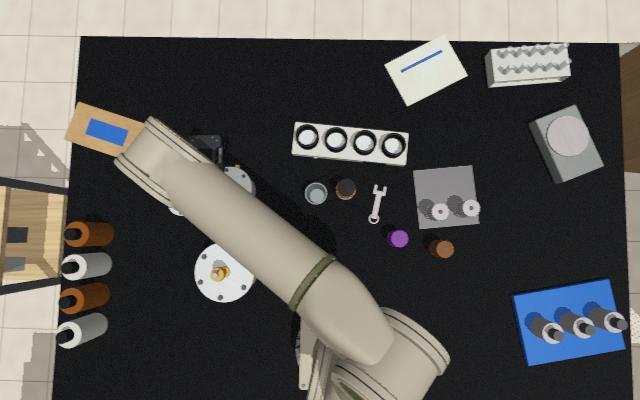

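Request:
{"op": "drive_tool", "data": {"plan": [{"rx":0,"ry":0,"rz":0.01,"x":-0.3,"y":0.05,"z":0,"fingers":0.95},{"rx":0,"ry":0,"rz":0.01,"x":-0.3,"y":0.05,"z":0,"fingers":0.95},{"rx":0,"ry":0,"rz":0.01,"x":-0.3,"y":0.05,"z":0,"fingers":0.95},{"rx":0,"ry":0,"rz":0.01,"x":-0.3,"y":0.05,"z":0,"fingers":0.95},{"rx":0,"ry":0,"rz":0.01,"x":-0.3,"y":0.05,"z":0,"fingers":0.95},{"rx":0,"ry":0,"rz":0.01,"x":-0.59,"y":-0.07,"z":0.03,"fingers":0.95},{"rx":0,"ry":0,"rz":0.01,"x":-0.59,"y":-0.07,"z":0.03,"fingers":0.95},{"rx":0,"ry":0,"rz":0.01,"x":-0.59,"y":-0.07,"z":0.03,"fingers":0.95},{"rx":0,"ry":0,"rz":0.01,"x":-0.59,"y":-0.07,"z":0.03,"fingers":0.95},{"rx":0,"ry":0,"rz":0.01,"x":-0.59,"y":-0.07,"z":0.03,"fingers":0.95},{"rx":0,"ry":0,"rz":0.01,"x":-0.59,"y":-0.07,"z":0.03,"fingers":0.95},{"rx":0,"ry":0,"rz":0.01,"x":-0.59,"y":-0.07,"z":0.03,"fingers":0.95}]}}

```text
time: 24.28
ee_pos: [0.4058, -0.2705, 0.2652]
eef_rot: [0.719, 0.695, 0.0, -0.001]
ft_force: [-0.1, 0.8, 0.2]
width: 0.0828
```

```bash
python3 - <<'E'
from h import *
s=st()
goto((.4058,-.2713,.125),88)
c=pic('wrist','w7');P=cloud(c);comp(P,.088,.1,(.25,.6,-.5,-.1),50)
E
```

```text
t 24.27 p [ 0.4058 -0.2705  0.2652] q [ 7.193e-01  6.947e-01  2.000e-04 -7.000e-04] F [-0.1  0.8  0.2] w 0.0828 j [ 1.3   0.12 -0.85  1.81  0.09  1.25  0.39]
from yaw 88.0 shift [-0.001, 0.0002, 0.1402] turn [-0.0001, -0.0002, 0.0]
3397 [ 0.3293 -0.1585  0.0896] mid [ 0.3291 -0.1587  0.0902] circ [ 0.329  -0.1588] 0.0248 px [217.3  50.6]
2700 [ 0.4066 -0.2697  0.0936] mid [ 0.4064 -0.2704  0.0923] circ [ 0.4066 -0.2706] 0.0248 px [326.7 193.2]
2285 [ 0.3022 -0.2828  0.0896] mid [ 0.3027 -0.2841  0.0901] circ [ 0.3026 -0.2842] 0.0248 px [202.  211.7]
1509 [ 0.4186 -0.3569  0.0937] mid [ 0.4186 -0.3573  0.0926] circ [ 0.4188 -0.3572] 0.0249 px [344.  289.7]
```

View pics/w7.png

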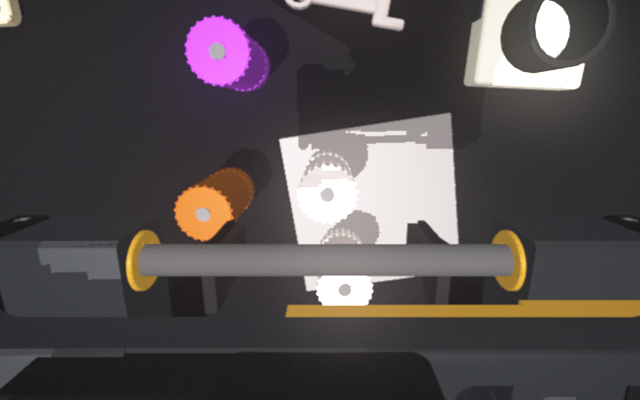

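Request:
{"op": "drive_tool", "data": {"plan": [{"rx":0,"ry":0,"rz":0,"x":0,"y":0.0004,"z":0.05,"fingers":0.95},{"rx":0,"ry":0,"rz":0,"x":0,"y":0.0004,"z":0.1,"fingers":0.95},{"rx":0,"ry":0,"rz":0,"x":-0.0005,"y":0.0004,"z":0.135,"fingers":0.95},{"rx":0,"ry":0,"rz":0,"x":-0.0005,"y":0.0004,"z":0.14,"fingers":0.95},{"rx":0,"ry":0,"rz":0,"x":-0.0005,"y":0.0004,"z":0.14,"fingers":0.95},{"rx":0,"ry":0,"rz":0,"x":-0.0005,"y":0.0004,"z":0.14,"fingers":0.4},{"rx":0,"ry":0,"rz":0,"x":-0.0005,"y":0.0004,"z":0.14,"fingers":0.4},{"rx":0,"ry":0,"rz":0,"x":-0.0005,"y":0.0004,"z":0.14,"fingers":0.4},{"rx":0,"ry":0,"rz":0,"x":-0.0005,"y":0.0004,"z":0.14,"fingers":0.4},{"rx":0,"ry":0,"rz":0,"x":-0.0005,"y":0.0004,"z":0.14,"fingers":0.4}], "squeeze": 25}}

```text
time: 25.58
ee_pos: [0.4063, -0.2716, 0.126]
eef_rot: [0.719, 0.695, -0.0, 0.0]
ft_force: [0.7, 1.0, 0.9]
width: 0.0472
```

```bash
python3 - <<'E'
from h import *
s=st()
goto((.4058,-.2713,.24),86);goto((.6061,-.0602,.24),86)
E
```

```text
t 25.57 p [ 0.4063 -0.2716  0.126 ] q [ 7.192e-01  6.948e-01 -0.000e+00  2.000e-04] F [0.7 1.  0.9] w 0.0472 j [ 1.22  0.31 -0.81  1.96  0.27  0.98  0.25]
from yaw 88.0 shift [0.0003, -0.0005, -0.114] turn [0.0, 0.0, 0.0056]
from yaw 88.0 shift [0.2182, 0.1924, -0.114] turn [0.0, 0.0, 0.0056]
```

Request:
{"op": "drive_tool", "data": {"plan": [{"rx":0,"ry":0,"rz":0,"x":0,"y":0,"z":-0.03,"fingers":0.4},{"rx":0,"ry":0,"rz":0,"x":0,"y":0,"z":-0.08,"fingers":0.4},{"rx":0,"ry":0,"rz":0,"x":0.01,"y":0.01,"z":-0.12,"fingers":0.4},{"rx":0,"ry":0,"rz":0.003,"x":0.05,"y":0.045,"z":-0.12,"fingers":0.4},{"rx":0,"ry":0,"rz":0.006,"x":0.09,"y":0.08,"z":-0.12,"fingers":0.4},{"rx":0,"ry":0,"rz":0.006,"x":0.13,"y":0.115,"z":-0.12,"fingers":0.4},{"rx":0,"ry":0,"rz":0.006,"x":0.17,"y":0.15,"z":-0.12,"fingers":0.4},{"rx":0,"ry":0,"rz":0.006,"x":0.2,"y":0.18,"z":-0.12,"fingers":0.4},{"rx":0,"ry":0,"rz":0.006,"x":0.218,"y":0.192,"z":-0.12,"fingers":0.4},{"rx":0,"ry":0,"rz":0.006,"x":0.218,"y":0.192,"z":-0.12,"fingers":0.4},{"rx":0,"ry":0,"rz":0.006,"x":0.218,"y":0.192,"z":-0.12,"fingers":0.4}]}}

```text
time: 26.95
ee_pos: [0.6052, -0.0611, 0.2454]
eef_rot: [0.732, 0.681, -0.001, -0.0]
ft_force: [0.2, -0.9, -2.5]
width: 0.0475
```

```bash
python3 - <<'E'
from h import *
s=st()
goto((.6061,-.0602,.19))
c=pic('wrist','w8');P=cloud(c);comp(P,.063,.09,(.5,.75,-.25,.2),50)
for cam in('top','side'):
    c=pic(cam,cam+'8');print(cam);comp(cloud(c),.063,.085,(.5,.75,-.25,.2));comp(cloud(c),.087,.1,(.3,.5,-.5,-.2))
E
```

```text
t 26.95 p [ 0.6052 -0.0611  0.2454] q [ 7.324e-01  6.809e-01 -5.000e-04 -2.000e-04] F [ 0.2 -0.9 -2.5] w 0.0475 j [ 0.71  0.48 -0.91  1.53  0.38  1.32 -0.31]
from yaw 85.8 shift [0.001, 0.0009, 0.0554] turn [-0.0002, 0.0001, -0.0]
416 [0.6188 0.0781 0.0712] mid [0.6193 0.0798 0.0699] circ [0.6193 0.0825] 0.0202 px [330.2   3.8]
2606 [0.6145 0.0272 0.0736] mid [0.6142 0.0251 0.0701] circ [0.6142 0.0251] 0.034 px [329.4  78.1]
1215 [ 0.6096 -0.0427  0.0738] mid [ 0.607  -0.0509  0.0698] circ [ 0.607  -0.0594] 0.0338 px [329.5 171.1]
top
174 [0.6203 0.1091 0.0728] mid [0.62  0.109 0.071] circ [0.6203 0.1086] 0.0344 px [306.  135.1]
171 [0.6127 0.0241 0.073 ] mid [0.6127 0.0245 0.0719] circ [0.6132 0.0243] 0.0341 px [335.2 138.2]
238 [ 0.4179 -0.3564  0.093 ] mid [ 0.4184 -0.3573  0.0929] circ [ 0.4174 -0.3569] 0.0251 px [470.1 207.7]
side
150 [ 0.5972 -0.1424  0.072 ] mid [ 0.5987 -0.1435  0.0722] circ [ 0.5994 -0.1435] 0.0358 px [307.8 145.3]
152 [ 0.6048 -0.0568  0.0716] mid [ 0.6058 -0.0588  0.0734] circ [ 0.6062 -0.0586] 0.0344 px [291.6 159.4]
172 [0.6131 0.0255 0.0716] mid [0.6128 0.0251 0.0719] circ [0.6139 0.0228] 0.0368 px [274.8 173.6]
174 [0.6188 0.1112 0.0725] mid [0.62   0.1098 0.0719] circ [0.62   0.1096] 0.0348 px [256.9 189.5]
113 [ 0.4178 -0.3538  0.0939] mid [ 0.419  -0.3553  0.0935] circ [ 0.4181 -0.3568] 0.0274 px [383.  125.1]
64 [ 0.3113 -0.2836  0.0902] mid [ 0.313  -0.2841  0.091 ] circ [ 0.3066 -0.2844] 0.0242 px [401.1 149.2]
```

View pics/w8.png

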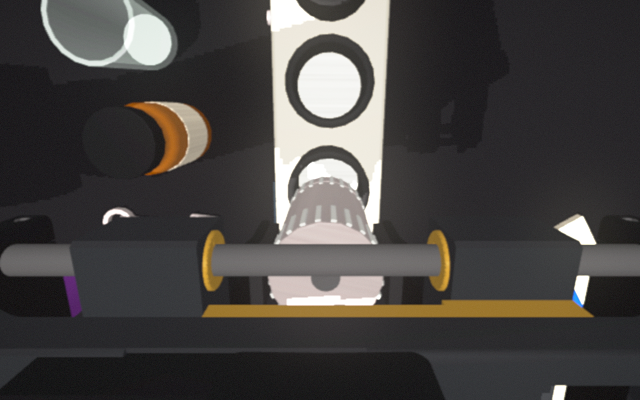

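View pics/side8.png

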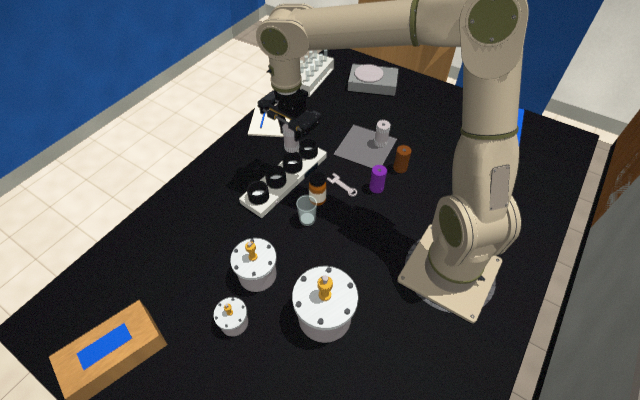

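Request:
{"op": "drive_tool", "data": {"plan": [{"rx":0,"ry":0,"rz":0,"x":0.0014,"y":0.0011,"z":0.02,"fingers":0.4},{"rx":0,"ry":0,"rz":0,"x":0.0014,"y":0.0011,"z":0.04,"fingers":0.4},{"rx":0,"ry":0,"rz":0,"x":0.0014,"y":0.0011,"z":0.045,"fingers":0.4},{"rx":0,"ry":0,"rz":0,"x":0.0014,"y":0.0011,"z":0.05,"fingers":0.4},{"rx":0,"ry":0,"rz":0,"x":0.0014,"y":0.0011,"z":0.055,"fingers":0.4},{"rx":0,"ry":0,"rz":0,"x":0.0014,"y":0.0011,"z":0.06,"fingers":0.4},{"rx":0,"ry":0,"rz":0,"x":0.0014,"y":0.0011,"z":0.06,"fingers":0.4}]}}

```text
time: 27.98
ee_pos: [0.6068, -0.0589, 0.1856]
eef_rot: [0.732, 0.681, -0.0, -0.0]
ft_force: [-0.4, 0.8, -2.3]
width: 0.0476
```

```bash
python3 - <<'E'
from h import *
s=st();print(s['torque'])
goto((.6064,-.0598,.152))
E
```

```text
t 27.98 p [ 0.6068 -0.0589  0.1856] q [ 7.322e-01  6.811e-01 -1.000e-04 -1.000e-04] F [-0.4  0.8 -2.3] w 0.0476 j [ 0.69  0.53 -0.88  1.6   0.43  1.22 -0.35]
[-0.04908523 -0.05269184  0.00798555]
from yaw 85.9 shift [-0.0009, -0.0003, 0.0336] turn [-0.0, 0.0, -0.0]
```

Base is about 11 mm inside the bore with no contact; lower on.

Request:
{"op": "drive_tool", "data": {"plan": [{"rx":0,"ry":0,"rz":0,"x":-0.0006,"y":0,"z":0.01,"fingers":0.4},{"rx":0,"ry":0,"rz":0,"x":-0.0006,"y":0,"z":0.02,"fingers":0.4},{"rx":0,"ry":0,"rz":0,"x":-0.0006,"y":0,"z":0.026,"fingers":0.4},{"rx":0,"ry":0,"rz":0,"x":-0.0006,"y":0,"z":0.03,"fingers":0.4},{"rx":0,"ry":0,"rz":0,"x":-0.0006,"y":0,"z":0.032,"fingers":0.4},{"rx":0,"ry":0,"rz":0,"x":-0.0006,"y":0,"z":0.0335,"fingers":0.4},{"rx":0,"ry":0,"rz":0,"x":-0.0006,"y":0,"z":0.0335,"fingers":0.4}]}}

```text
time: 28.85
ee_pos: [0.6069, -0.0596, 0.1525]
eef_rot: [0.732, 0.681, 0.0, 0.0]
ft_force: [0.3, -0.6, -2.3]
width: 0.048
```

```bash
python3 - <<'E'
from h import *
s=st();print(s['torque'])
E
```

```text
t 28.85 p [ 0.6069 -0.0596  0.1525] q [7.322e-01 6.811e-01 0.000e+00 1.000e-04] F [ 0.3 -0.6 -2.3] w 0.048 j [ 0.68  0.57 -0.86  1.63  0.46  1.17 -0.37]
[-0.03584128 -0.07240095 -0.01900065]
```

Not yet on the floor; lower slightly, then release and rise.

Request:
{"op": "drive_tool", "data": {"plan": [{"rx":0,"ry":0,"rz":0,"x":0,"y":0,"z":0.0015,"fingers":0.4},{"rx":0,"ry":0,"rz":0,"x":0,"y":0,"z":0.0015,"fingers":0.4},{"rx":0,"ry":0,"rz":0,"x":0,"y":0,"z":0.0015,"fingers":0.4}]}}

```text
time: 29.22
ee_pos: [0.6071, -0.0595, 0.152]
eef_rot: [0.732, 0.681, 0.0, 0.0]
ft_force: [-3.1, -0.0, 7.6]
width: 0.0475
```

Request:
{"op": "drive_tool", "data": {"plan": [{"rx":0,"ry":0,"rz":0,"x":0,"y":0,"z":0,"fingers":0.9},{"rx":0,"ry":0,"rz":0,"x":0,"y":0,"z":0,"fingers":0.9},{"rx":0,"ry":0,"rz":0,"x":0,"y":0,"z":0,"fingers":0.9},{"rx":0,"ry":0,"rz":0,"x":0,"y":0,"z":0,"fingers":0.9},{"rx":0,"ry":0,"rz":0,"x":0,"y":0,"z":-0.03,"fingers":0.9},{"rx":0,"ry":0,"rz":0,"x":0,"y":0,"z":-0.08,"fingers":0.9},{"rx":0,"ry":0,"rz":0,"x":0,"y":0,"z":-0.11,"fingers":0.9},{"rx":0,"ry":0,"rz":0,"x":0,"y":0,"z":-0.11,"fingers":0.9}]}}

```text
time: 30.22
ee_pos: [0.6078, -0.0593, 0.2634]
eef_rot: [0.732, 0.681, 0.001, 0.002]
ft_force: [-0.1, 0.4, -1.5]
width: 0.0784
```

```bash
python3 - <<'E'
from h import *
s=st()
goto((.4186,-.357,.265),88)
c=pic('wrist','w9');P=cloud(c);comp(P,.11,.14,(.5,.75,-.25,.2),50)
c=pic('side','side9');P=cloud(c);comp(P,.09,.13,(.5,.75,-.25,.2),10);comp(P,.087,.1,(.35,.5,-.5,-.2))
E
```

```text
t 30.23 p [ 0.6078 -0.0593  0.2634] q [0.7322 0.6811 0.0013 0.0016] F [-0.1  0.4 -1.5] w 0.0784 j [ 0.71  0.46 -0.92  1.51  0.37  1.35 -0.31]
from yaw 85.9 shift [-0.3106, -0.1672, -0.0022] turn [0.0007, 0.0001, -0.0059]
3373 [ 0.6072 -0.0573  0.1195] mid [ 0.6071 -0.0586  0.1162] circ [ 0.6072 -0.0587] 0.0248 px [323.8 200.7]
208 [ 0.6019 -0.0531  0.1138] mid [ 0.6059 -0.0585  0.1076] circ [ 0.6066 -0.059 ] 0.026 px [290.9 151.5]
114 [ 0.4176 -0.3539  0.0938] mid [ 0.4184 -0.3565  0.0936] circ [ 0.4197 -0.3574] 0.0266 px [383.1 125.1]
```

View pics/w9.png

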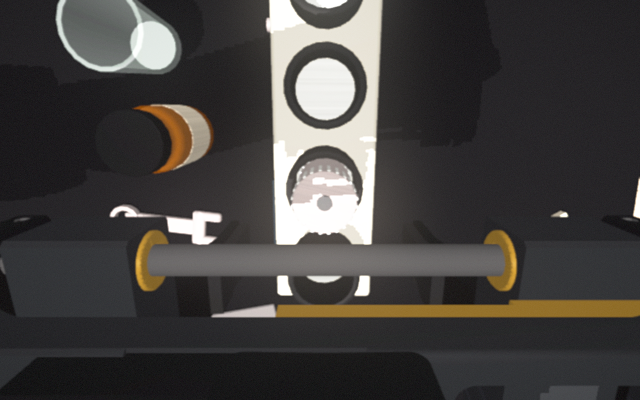

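Request:
{"op": "drive_tool", "data": {"plan": [{"rx":0,"ry":0,"rz":-0.006,"x":-0.31,"y":-0.167,"z":0,"fingers":0.95},{"rx":0,"ry":0,"rz":-0.006,"x":-0.31,"y":-0.167,"z":0,"fingers":0.95},{"rx":0,"ry":0,"rz":-0.006,"x":-0.31,"y":-0.167,"z":0,"fingers":0.95},{"rx":0,"ry":0,"rz":-0.006,"x":-0.31,"y":-0.167,"z":0,"fingers":0.95},{"rx":0,"ry":0,"rz":-0.006,"x":-0.31,"y":-0.167,"z":0,"fingers":0.95},{"rx":0,"ry":0,"rz":-0.006,"x":-0.31,"y":-0.167,"z":0,"fingers":0.95},{"rx":0,"ry":0,"rz":-0.006,"x":-0.31,"y":-0.167,"z":0,"fingers":0.95},{"rx":0,"ry":0,"rz":-0.006,"x":-0.31,"y":-0.167,"z":0,"fingers":0.95},{"rx":0,"ry":0,"rz":-0.006,"x":-0.31,"y":-0.167,"z":0,"fingers":0.95}]}}

```text
time: 31.45
ee_pos: [0.4187, -0.3552, 0.2606]
eef_rot: [0.718, 0.696, 0.0, -0.0]
ft_force: [0.7, -0.2, -0.7]
width: 0.0827
```

```bash
python3 - <<'E'
from h import *
s=st()
goto((.4187,-.3572,.125),88)
c=pic('wrist','w10');P=cloud(c);comp(P,.086,.1,(.25,.75,-.55,.2),50)
c=pic('top','top10')
E
```

```text
t 31.45 p [ 0.4187 -0.3552  0.2606] q [ 7.183e-01  6.957e-01  2.000e-04 -2.000e-04] F [ 0.7 -0.2 -0.7] w 0.0827 j [ 1.35  0.29 -0.86  1.67  0.23  1.28  0.42]
from yaw 88.2 shift [-0.002, 0.0, 0.1356] turn [-0.0, -0.0001, 0.0005]
3265 [ 0.3035 -0.2841  0.0895] mid [ 0.3027 -0.2845  0.089 ] circ [ 0.3028 -0.2845] 0.0249 px [170.8 108.6]
2806 [ 0.4189 -0.3555  0.0935] mid [ 0.419  -0.3568  0.0911] circ [ 0.4188 -0.3567] 0.0248 px [325.8 195.8]
```

View pics/w10.png

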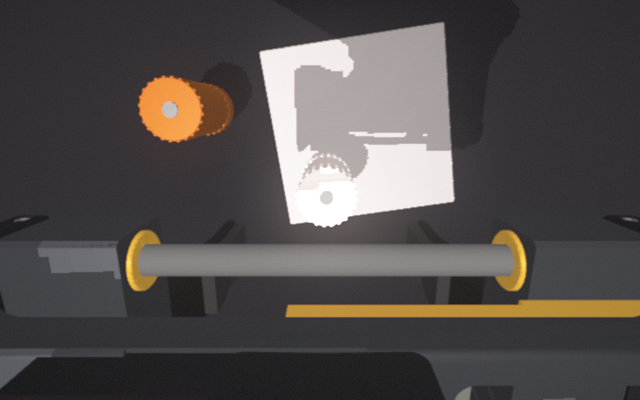

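Request:
{"op": "drive_tool", "data": {"plan": [{"rx":0,"ry":0,"rz":0,"x":-0.0018,"y":0,"z":0.05,"fingers":0.95},{"rx":0,"ry":0,"rz":0,"x":-0.0018,"y":0,"z":0.1,"fingers":0.95},{"rx":0,"ry":0,"rz":0,"x":-0.0018,"y":0,"z":0.13,"fingers":0.95},{"rx":0,"ry":0,"rz":0,"x":-0.0018,"y":0,"z":0.135,"fingers":0.95},{"rx":0,"ry":0,"rz":0,"x":-0.0018,"y":0,"z":0.135,"fingers":0.95},{"rx":0,"ry":0,"rz":0,"x":-0.0018,"y":0,"z":0.135,"fingers":0.4},{"rx":0,"ry":0,"rz":0,"x":-0.0018,"y":0,"z":0.135,"fingers":0.4},{"rx":0,"ry":0,"rz":0,"x":-0.0018,"y":0,"z":0.135,"fingers":0.4},{"rx":0,"ry":0,"rz":0,"x":-0.0018,"y":0,"z":0.135,"fingers":0.4},{"rx":0,"ry":0,"rz":0,"x":-0.0018,"y":0,"z":0.135,"fingers":0.4}]}}

```text
time: 32.8
ee_pos: [0.4181, -0.3586, 0.1261]
eef_rot: [0.719, 0.695, 0.0, 0.0]
ft_force: [-0.3, -0.0, 1.0]
width: 0.0474
```

```bash
python3 - <<'E'
from h import *
s=st()
goto((.5994,-.1442,.245),86)
E
```

```text
t 32.8 p [ 0.4181 -0.3586  0.1261] q [7.192e-01 6.948e-01 1.000e-04 3.000e-04] F [-0.3 -0.   1. ] w 0.0474 j [ 1.29  0.45 -0.8   1.81  0.37  1.04  0.32]
from yaw 88.0 shift [0.2205, 0.1739, -0.1189] turn [0.0001, 0.0001, 0.0056]
```

Request:
{"op": "drive_tool", "data": {"plan": [{"rx":0,"ry":0,"rz":0,"x":0,"y":0,"z":-0.03,"fingers":0.4},{"rx":0,"ry":0,"rz":0,"x":0,"y":0,"z":-0.08,"fingers":0.4},{"rx":0,"ry":0,"rz":0,"x":0.01,"y":0.01,"z":-0.119,"fingers":0.4},{"rx":0,"ry":0,"rz":0.003,"x":0.05,"y":0.04,"z":-0.119,"fingers":0.4},{"rx":0,"ry":0,"rz":0.006,"x":0.09,"y":0.07,"z":-0.119,"fingers":0.4},{"rx":0,"ry":0,"rz":0.006,"x":0.13,"y":0.1,"z":-0.119,"fingers":0.4},{"rx":0,"ry":0,"rz":0.006,"x":0.17,"y":0.135,"z":-0.119,"fingers":0.4},{"rx":0,"ry":0,"rz":0.006,"x":0.2,"y":0.16,"z":-0.119,"fingers":0.4},{"rx":0,"ry":0,"rz":0.006,"x":0.2195,"y":0.174,"z":-0.119,"fingers":0.4},{"rx":0,"ry":0,"rz":0.006,"x":0.2195,"y":0.174,"z":-0.119,"fingers":0.4},{"rx":0,"ry":0,"rz":0.006,"x":0.2195,"y":0.174,"z":-0.119,"fingers":0.4}]}}

```text
time: 34.17
ee_pos: [0.5987, -0.1459, 0.2443]
eef_rot: [0.732, 0.681, -0.001, -0.0]
ft_force: [-0.0, -0.5, -3.9]
width: 0.0474
```

```bash
python3 - <<'E'
from h import *
s=st()
goto((.5993,-.1453,.186))
c=pic('wrist','w11');P=cloud(c);comp(P,.06,.09,(.5,.75,-.25,.2),50);comp(P,.19,.225,(.5,.75,-.25,.2),50)
E
```

```text
t 34.17 p [ 0.5987 -0.1459  0.2443] q [ 7.324e-01  6.809e-01 -6.000e-04 -3.000e-04] F [-0.  -0.5 -3.9] w 0.0474 j [ 0.83  0.49 -0.89  1.51  0.39  1.33 -0.17]
from yaw 85.8 shift [0.0007, 0.0006, 0.0583] turn [-0.0002, 0.0001, -0.0]
453 [ 0.6117 -0.0068  0.0695] mid [ 0.6125 -0.0047  0.0684] circ [ 0.6125 -0.0016] 0.0208 px [329.5   4.2]
1433 [ 0.6046 -0.0728  0.074 ] mid [ 0.6073 -0.0624  0.0684] circ [ 0.6073 -0.06  ] 0.034 px [326.4  99.6]
1251 [ 0.6021 -0.127   0.0734] mid [ 0.6    -0.1352  0.0684] circ [ 0.6002 -0.1444] 0.0341 px [328.4 170.7]
3658 [ 0.6    -0.1263  0.206 ] mid [ 0.5995 -0.1292  0.2018] circ [ 0.5995 -0.1336] 0.034 px [325.4 228.4]
4243 [ 0.5983 -0.1492  0.2146] mid [ 0.5987 -0.1475  0.2144] circ [ 0.5987 -0.1447] 0.0295 px [325.4 289.5]
```

View pics/w11.png

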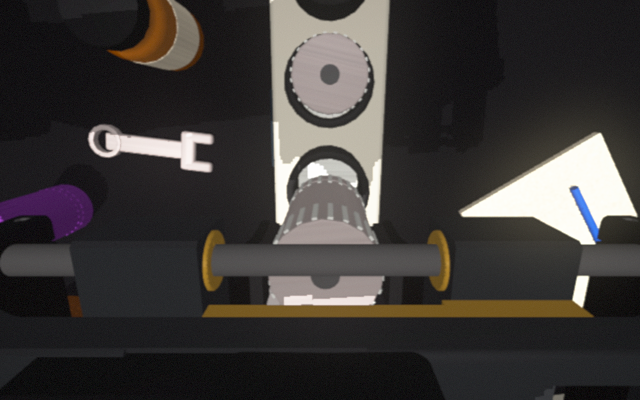

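Cell B hangs over cup 4, cell A is seated in cup 3 (pixel 330,75). Lower.

Request:
{"op": "drive_tool", "data": {"plan": [{"rx":0,"ry":0,"rz":0,"x":0.0007,"y":0.0009,"z":0.02,"fingers":0.4},{"rx":0,"ry":0,"rz":0,"x":0.0007,"y":0.0009,"z":0.04,"fingers":0.4},{"rx":0,"ry":0,"rz":0,"x":0.0007,"y":0.0009,"z":0.045,"fingers":0.4},{"rx":0,"ry":0,"rz":0,"x":0.0007,"y":0.0009,"z":0.05,"fingers":0.4},{"rx":0,"ry":0,"rz":0,"x":0.0007,"y":0.0009,"z":0.055,"fingers":0.4},{"rx":0,"ry":0,"rz":0,"x":0.0007,"y":0.0009,"z":0.058,"fingers":0.4},{"rx":0,"ry":0,"rz":0,"x":0.0007,"y":0.0009,"z":0.058,"fingers":0.4}]}}

```text
time: 35.1
ee_pos: [0.6003, -0.1445, 0.1869]
eef_rot: [0.732, 0.681, -0.0, 0.0]
ft_force: [-0.2, 0.2, -3.0]
width: 0.0475
```

```bash
python3 - <<'E'
from h import *
s=st();print(s['torque'])
goto((.5995,-.145,.152))
E
```

```text
t 35.1 p [ 0.6003 -0.1445  0.1869] q [ 7.322e-01  6.811e-01 -0.000e+00  1.000e-04] F [-0.2  0.2 -3. ] w 0.0475 j [ 0.81  0.54 -0.87  1.57  0.43  1.23 -0.2 ]
[ 0.00452072 -0.10141108 -0.02780605]
from yaw 85.9 shift [-0.0006, -0.0007, 0.0349] turn [0.0, 0.0, 0.0]
```

Request:
{"op": "drive_tool", "data": {"plan": [{"rx":0,"ry":0,"rz":0,"x":-0.0006,"y":-0.0005,"z":0.01,"fingers":0.4},{"rx":0,"ry":0,"rz":0,"x":-0.0006,"y":-0.0005,"z":0.02,"fingers":0.4},{"rx":0,"ry":0,"rz":0,"x":-0.0006,"y":-0.0005,"z":0.027,"fingers":0.4},{"rx":0,"ry":0,"rz":0,"x":-0.0006,"y":-0.0005,"z":0.031,"fingers":0.4},{"rx":0,"ry":0,"rz":0,"x":-0.0006,"y":-0.0005,"z":0.033,"fingers":0.4},{"rx":0,"ry":0,"rz":0,"x":-0.0006,"y":-0.0005,"z":0.035,"fingers":0.4},{"rx":0,"ry":0,"rz":0,"x":-0.0006,"y":-0.0005,"z":0.036,"fingers":0.4},{"rx":0,"ry":0,"rz":0,"x":-0.0006,"y":-0.0005,"z":0.036,"fingers":0.4}]}}

```text
time: 36.1
ee_pos: [0.6, -0.1451, 0.152]
eef_rot: [0.732, 0.681, 0.0, 0.0]
ft_force: [-3.5, 0.1, 5.9]
width: 0.0476
```

```bash
python3 - <<'E'
from h import *
s=st();print(s['torque'])
E
```

```text
t 36.1 p [ 0.6    -0.1451  0.152 ] q [7.322e-01 6.811e-01 0.000e+00 5.000e-04] F [-3.5  0.1  5.9] w 0.0476 j [ 0.8   0.58 -0.85  1.61  0.46  1.17 -0.22]
[ 0.03542587  0.94628415 -0.0508917 ]
```

On the floor. Release and rise.

Request:
{"op": "drive_tool", "data": {"plan": [{"rx":0,"ry":0,"rz":0,"x":0,"y":0,"z":0,"fingers":0.9},{"rx":0,"ry":0,"rz":0,"x":0,"y":0,"z":0,"fingers":0.9},{"rx":0,"ry":0,"rz":0,"x":0,"y":0,"z":0,"fingers":0.9},{"rx":0,"ry":0,"rz":0,"x":0,"y":0,"z":0,"fingers":0.9},{"rx":0,"ry":0,"rz":0,"x":0,"y":0,"z":-0.03,"fingers":0.9},{"rx":0,"ry":0,"rz":0,"x":0,"y":0,"z":-0.08,"fingers":0.9},{"rx":0,"ry":0,"rz":0,"x":0,"y":0,"z":-0.14,"fingers":0.9},{"rx":0,"ry":0,"rz":0,"x":0,"y":0,"z":-0.14,"fingers":0.9}]}}

```text
time: 37.1
ee_pos: [0.6015, -0.1446, 0.2959]
eef_rot: [0.732, 0.681, 0.002, 0.003]
ft_force: [1.2, -0.2, -1.7]
width: 0.0783
```

```bash
python3 - <<'E'
from h import *
s=st()
goto((.5,.1,.295),130); goto((.459,.3208,.295),153)
c=pic('wrist','w12');comp(cloud(c),.11,.14,(.5,.75,-.25,.2),50)
c=pic('side','side12');P=cloud(c);comp(P,.09,.13,(.5,.75,-.25,.2),10);comp(P,.07,.1,(.35,.6,-.5,-.2))
E
```

```text
t 37.1 p [ 0.6015 -0.1446  0.2959] q [0.7321 0.6812 0.0022 0.0032] F [ 1.2 -0.2 -1.7] w 0.0783 j [ 0.84  0.45 -0.91  1.44  0.36  1.41 -0.15]
from yaw 85.9 shift [0.2366, -0.1188, -0.0003] turn [0.0011, 0.0007, -0.1226]
from yaw 85.9 shift [0.4539, -0.1756, -0.001] turn [0.001, 0.0009, -0.1865]
3255 [ 0.6074 -0.0585  0.1196] mid [ 0.6075 -0.0586  0.1176] circ [ 0.6074 -0.0588] 0.0246 px [323.2  82.2]
2666 [ 0.6005 -0.1421  0.1195] mid [ 0.6005 -0.1432  0.1163] circ [ 0.6004 -0.1433] 0.0248 px [322.5 189.3]
200 [ 0.595  -0.1371  0.1138] mid [ 0.5989 -0.1428  0.1081] circ [ 0.5981 -0.1431] 0.0262 px [307.1 137.5]
206 [ 0.6019 -0.0534  0.1141] mid [ 0.6058 -0.0573  0.1086] circ [ 0.6069 -0.0569] 0.0268 px [290.9 151.4]
```

View pics/w12.png

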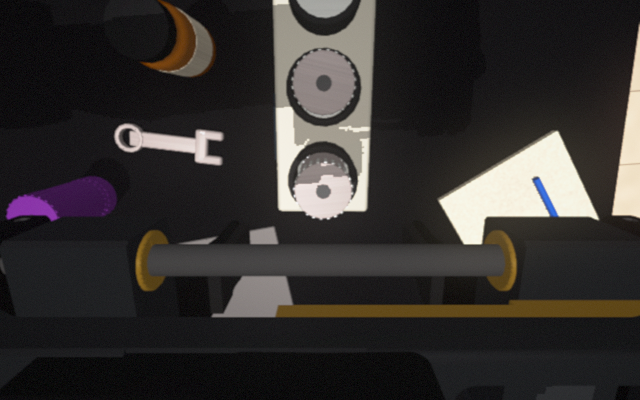

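View pics/side12.png

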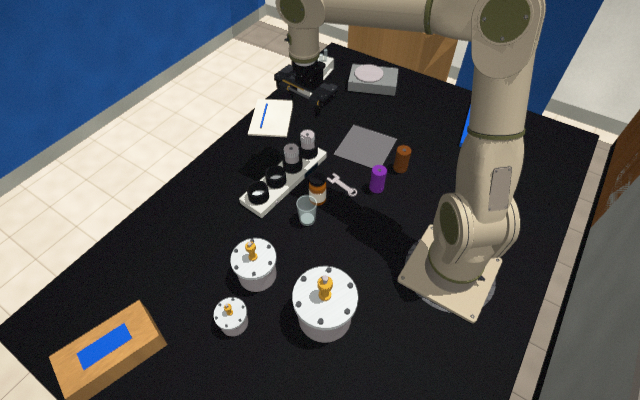

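Request:
{"op": "drive_tool", "data": {"plan": [{"rx":0.001,"ry":0.001,"rz":-0.02,"x":0.454,"y":-0.1755,"z":-0.001,"fingers":0.6},{"rx":0.001,"ry":0.001,"rz":-0.04,"x":0.454,"y":-0.1755,"z":-0.001,"fingers":0.6},{"rx":0.001,"ry":0.001,"rz":-0.06,"x":0.454,"y":-0.1755,"z":-0.001,"fingers":0.6},{"rx":0.001,"ry":0.001,"rz":-0.08,"x":0.454,"y":-0.1755,"z":-0.001,"fingers":0.6},{"rx":0.001,"ry":0.001,"rz":-0.1,"x":0.454,"y":-0.1755,"z":-0.001,"fingers":0.6},{"rx":0.001,"ry":0.001,"rz":-0.12,"x":0.454,"y":-0.1755,"z":-0.001,"fingers":0.6},{"rx":0.001,"ry":0.001,"rz":-0.14,"x":0.454,"y":-0.1755,"z":-0.001,"fingers":0.6},{"rx":0.001,"ry":0.001,"rz":-0.159,"x":0.454,"y":-0.1755,"z":-0.001,"fingers":0.6},{"rx":0.001,"ry":0.001,"rz":-0.159,"x":0.454,"y":-0.1755,"z":-0.001,"fingers":0.6},{"rx":0.001,"ry":0.001,"rz":-0.159,"x":0.454,"y":-0.1755,"z":-0.001,"fingers":0.6},{"rx":0.001,"ry":0.001,"rz":-0.159,"x":0.454,"y":-0.1755,"z":-0.001,"fingers":0.6},{"rx":0.001,"ry":0.001,"rz":-0.159,"x":0.454,"y":-0.1755,"z":-0.001,"fingers":0.6}]}}

```text
time: 38.7
ee_pos: [0.4581, 0.3192, 0.2916]
eef_rot: [0.318, 0.948, -0.0, -0.004]
ft_force: [-0.0, 0.5, 0.2]
width: 0.0523
```

```bash
python3 - <<'E'
from h import *
s=st()
goto((.459,.3206,.206),143)
c=pic('wrist','w13');comp(cloud(c),.166,.19,(.4,.5,.25,.4),50);comp(cloud(c),.145,.166,(.4,.5,.25,.4),50)
E
```

```text
t 38.7 p [0.4581 0.3192 0.2916] q [ 3.176e-01  9.482e-01 -1.000e-04 -4.100e-03] F [-0.   0.5  0.2] w 0.0523 j [ 0.28  0.45 -1.23  1.59  0.42  1.41 -0.07]
from yaw 143.0 shift [-0.0005, 0.0019, 0.0856] turn [-0.0005, -0.0012, -0.0001]
213 [0.4589 0.3215 0.1726] mid [0.4591 0.3215 0.1718] circ [0.4595 0.3211] 0.0055 px [327.9 213. ]
1052 [0.4571 0.3228 0.1605] mid [0.459  0.3213 0.1554] circ [0.4592 0.3212] 0.0141 px [327.8 204.8]
```

View pics/w13.png

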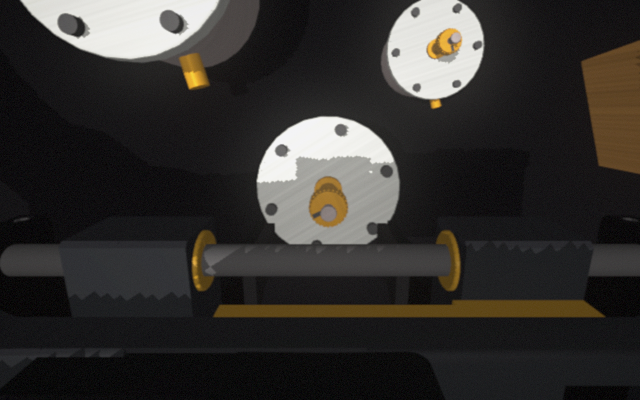

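Request:
{"op": "drive_tool", "data": {"plan": [{"rx":0,"ry":-0.001,"rz":0,"x":0,"y":0.0015,"z":0.04,"fingers":0.6},{"rx":0,"ry":-0.001,"rz":0,"x":0,"y":0.0015,"z":0.075,"fingers":0.6},{"rx":0,"ry":-0.001,"rz":0,"x":0,"y":0.0015,"z":0.0855,"fingers":0.6},{"rx":0,"ry":-0.001,"rz":0,"x":0,"y":0.0015,"z":0.0855,"fingers":0.6},{"rx":0,"ry":-0.001,"rz":0,"x":0,"y":0.0015,"z":0.0855,"fingers":0.6},{"rx":0,"ry":-0.001,"rz":0,"x":0,"y":0.0015,"z":0.0855,"fingers":0.2},{"rx":0,"ry":-0.001,"rz":0,"x":0,"y":0.0015,"z":0.0855,"fingers":0.2},{"rx":0,"ry":-0.001,"rz":0,"x":0,"y":0.0015,"z":0.0855,"fingers":0.2},{"rx":0,"ry":-0.001,"rz":0,"x":0,"y":0.0015,"z":0.0855,"fingers":0.2},{"rx":0,"ry":-0.001,"rz":0,"x":0,"y":0.0015,"z":0.0855,"fingers":0.2}], "squeeze": 15}}

```text
time: 40.0
ee_pos: [0.4575, 0.3217, 0.2063]
eef_rot: [0.316, 0.949, -0.001, -0.001]
ft_force: [-1.1, -2.4, 2.7]
width: 0.0255
```

```bash
python3 - <<'E'
from h import *
s=st();print(s['torque']);goto((.459,.3206,.206),143)
E
```

```text
t 40.0 p [0.4575 0.3217 0.2063] q [ 0.3165  0.9486 -0.0012 -0.0013] F [-1.1 -2.4  2.7] w 0.0255 j [ 0.23  0.52 -1.17  1.7   0.5   1.27 -0.13]
[-0.43833241  0.21384317  0.00294607]
from yaw 143.1 shift [-0.0018, 0.0, 0.0003] turn [-0.0005, -0.0003, 0.0003]
```

Request:
{"op": "drive_tool", "data": {"plan": [{"rx":0,"ry":0,"rz":0.0278,"x":-0.001,"y":0,"z":0.0002,"fingers":0.2},{"rx":0,"ry":0,"rz":0.0556,"x":-0.0015,"y":0,"z":0.0004,"fingers":0.2},{"rx":0,"ry":0,"rz":0.0833,"x":-0.0015,"y":0,"z":0.0007,"fingers":0.2},{"rx":0,"ry":0,"rz":0.1111,"x":-0.0015,"y":0,"z":0.0009,"fingers":0.2},{"rx":0,"ry":0,"rz":0.1389,"x":-0.0015,"y":0,"z":0.0011,"fingers":0.2},{"rx":0,"ry":0,"rz":0.1667,"x":-0.0015,"y":0,"z":0.0013,"fingers":0.2},{"rx":0,"ry":0,"rz":0.1944,"x":-0.0015,"y":0,"z":0.0016,"fingers":0.2},{"rx":0,"ry":0,"rz":0.2222,"x":-0.0015,"y":0,"z":0.0018,"fingers":0.2},{"rx":0,"ry":0,"rz":0.25,"x":-0.0015,"y":0,"z":0.002,"fingers":0.2},{"rx":0,"ry":0,"rz":0.2778,"x":-0.0015,"y":0,"z":0.0022,"fingers":0.2},{"rx":0,"ry":0,"rz":0.3056,"x":-0.0015,"y":0,"z":0.0024,"fingers":0.2},{"rx":0,"ry":0,"rz":0.3333,"x":-0.0015,"y":0,"z":0.0027,"fingers":0.2}]}}

```text
time: 41.5
ee_pos: [0.4611, 0.3209, 0.2041]
eef_rot: [0.98, 0.197, 0.001, -0.0]
ft_force: [9.4, 0.6, -3.4]
width: 0.0256
```

```bash
python3 - <<'E'
from h import *
s=st();print(s['torque']);goto((.459,.3206,.2034),23)
E
```

```text
t 41.5 p [0.4611 0.3209 0.2041] q [ 9.804e-01  1.970e-01  8.000e-04 -3.000e-04] F [ 9.4  0.6 -3.4] w 0.0256 j [-0.04  0.36 -0.77  1.71  0.27  1.18 -2.06]
[ 0.17652516 -2.21201081  0.04185888]
from yaw 22.7 shift [-0.002, -0.0005, 0.0007] turn [-0.0, -0.0003, -0.0008]
```

Request:
{"op": "drive_tool", "data": {"plan": [{"rx":0,"ry":0,"rz":0.0278,"x":-0.0015,"y":0,"z":0.0004,"fingers":0.2},{"rx":0,"ry":0,"rz":0.05,"x":-0.0015,"y":0,"z":0.0006,"fingers":0.2},{"rx":0,"ry":0,"rz":0.05,"x":-0.0015,"y":0,"z":0.0006,"fingers":0.2},{"rx":0,"ry":0,"rz":0.05,"x":-0.0015,"y":0,"z":0.0006,"fingers":0.6},{"rx":0,"ry":0,"rz":0.05,"x":-0.0015,"y":0,"z":0.0006,"fingers":0.6},{"rx":0,"ry":0,"rz":0.05,"x":-0.0015,"y":0,"z":0.0006,"fingers":0.6}]}}

```text
time: 42.25
ee_pos: [0.4571, 0.3205, 0.2029]
eef_rot: [0.999, 0.045, -0.002, 0.0]
ft_force: [0.7, -0.6, 0.8]
width: 0.0469
```

```bash
python3 - <<'E'
from h import *
s=st();goto((.459,.3206,.2030),143)
E
```

```text
t 42.25 p [0.4571 0.3205 0.2029] q [ 9.99e-01  4.49e-02 -1.70e-03  4.00e-04] F [ 0.7 -0.6  0.8] w 0.0469 j [-0.08  0.34 -0.72  1.72  0.24  1.17 -2.36]
from yaw 5.1 shift [0.0019, 0.0001, -0.0001] turn [-0.0006, 0.0004, -0.3829]
```

Request:
{"op": "drive_tool", "data": {"plan": [{"rx":0,"ry":0,"rz":-0.383,"x":0.0019,"y":0,"z":0,"fingers":0.6},{"rx":0,"ry":0,"rz":-0.383,"x":0.0019,"y":0,"z":0,"fingers":0.6},{"rx":0,"ry":0,"rz":-0.383,"x":0.0019,"y":0,"z":0,"fingers":0.6},{"rx":0,"ry":0,"rz":-0.383,"x":0.0019,"y":0,"z":0,"fingers":0.6},{"rx":0,"ry":0,"rz":-0.383,"x":0.0019,"y":0,"z":0,"fingers":0.6},{"rx":0,"ry":0,"rz":-0.383,"x":0.0019,"y":0,"z":0,"fingers":0.6},{"rx":0,"ry":0,"rz":-0.383,"x":0.0019,"y":0,"z":0,"fingers":0.6},{"rx":0,"ry":0,"rz":-0.383,"x":0.0019,"y":0,"z":0,"fingers":0.6},{"rx":0,"ry":0,"rz":-0.383,"x":0.0019,"y":0,"z":0,"fingers":0.6},{"rx":0,"ry":0,"rz":-0.383,"x":0.0019,"y":0,"z":0,"fingers":0.6},{"rx":0,"ry":0,"rz":-0.383,"x":0.0019,"y":0,"z":0,"fingers":0.6},{"rx":0,"ry":0,"rz":-0.383,"x":0.0019,"y":0,"z":0,"fingers":0.6}]}}

```text
time: 43.75
ee_pos: [0.4592, 0.3206, 0.203]
eef_rot: [0.388, 0.922, -0.001, -0.001]
ft_force: [0.8, 0.1, -0.6]
width: 0.0521
```

Request:
{"op": "drive_tool", "data": {"plan": [{"rx":0,"ry":0,"rz":0,"x":0,"y":0,"z":0,"fingers":0.6},{"rx":0,"ry":0,"rz":0,"x":0,"y":0,"z":0,"fingers":0.6}]}}

```text
time: 44.0
ee_pos: [0.4593, 0.3206, 0.203]
eef_rot: [0.392, 0.92, -0.001, -0.001]
ft_force: [-0.7, -0.6, 0.9]
width: 0.0522
```

```bash
python3 - <<'E'
from h import *
s=st();goto((.459,.3207,.2030),143)
E
```

```text
t 44.0 p [0.4593 0.3206 0.203 ] q [ 0.3924  0.9198 -0.001  -0.0012] F [-0.7 -0.6  0.9] w 0.0522 j [ 0.2   0.5  -1.13  1.7   0.47  1.25 -0.27]
from yaw 133.8 shift [0.0003, -0.0001, 0.0] turn [-0.0004, -0.0003, -0.0256]
```

Request:
{"op": "drive_tool", "data": {"plan": [{"rx":0,"ry":0,"rz":0,"x":0,"y":0,"z":0.001,"fingers":0.2},{"rx":0,"ry":0,"rz":0,"x":0,"y":0,"z":0.001,"fingers":0.2},{"rx":0,"ry":0,"rz":0,"x":0,"y":0,"z":0.001,"fingers":0.2},{"rx":0,"ry":0,"rz":0,"x":0,"y":0,"z":0.001,"fingers":0.2},{"rx":0,"ry":0,"rz":0,"x":0,"y":0,"z":0.001,"fingers":0.2}]}}

```text
time: 44.62
ee_pos: [0.4592, 0.3204, 0.202]
eef_rot: [0.391, 0.921, -0.001, -0.001]
ft_force: [-2.2, -1.6, 2.0]
width: 0.0254
```

Request:
{"op": "drive_tool", "data": {"plan": [{"rx":0,"ry":0,"rz":0.0278,"x":0,"y":0,"z":0.0002,"fingers":0.2},{"rx":0,"ry":0,"rz":0.0556,"x":0,"y":0,"z":0.0004,"fingers":0.2},{"rx":0,"ry":0,"rz":0.0833,"x":0,"y":0,"z":0.0007,"fingers":0.2},{"rx":0,"ry":0,"rz":0.1111,"x":0,"y":0,"z":0.0009,"fingers":0.2},{"rx":0,"ry":0,"rz":0.1389,"x":0,"y":0,"z":0.0011,"fingers":0.2},{"rx":0,"ry":0,"rz":0.1667,"x":0,"y":0,"z":0.0013,"fingers":0.2},{"rx":0,"ry":0,"rz":0.1944,"x":0,"y":0,"z":0.0016,"fingers":0.2},{"rx":0,"ry":0,"rz":0.2222,"x":0,"y":0,"z":0.0018,"fingers":0.2},{"rx":0,"ry":0,"rz":0.25,"x":0,"y":0,"z":0.002,"fingers":0.2},{"rx":0,"ry":0,"rz":0.2778,"x":0,"y":0,"z":0.0022,"fingers":0.2},{"rx":0,"ry":0,"rz":0.3056,"x":0,"y":0,"z":0.0024,"fingers":0.2}]}}

```text
time: 46.0
ee_pos: [0.4596, 0.3203, 0.1996]
eef_rot: [0.979, 0.205, -0.001, 0.0]
ft_force: [1.2, -2.3, -0.1]
width: 0.0251
```

```bash
python3 - <<'E'
from h import *
s=st();print(s['torque']);goto((.459,.3207,.199),0)
E
```

```text
t 46.0 p [0.4596 0.3203 0.1996] q [ 9.787e-01  2.051e-01 -1.300e-03  3.000e-04] F [ 1.2 -2.3 -0.1] w 0.0251 j [-0.05  0.36 -0.76  1.72  0.27  1.17 -2.05]
[-0.30444067 -0.22914369  0.05361531]
from yaw 23.7 shift [-0.0004, -0.0006, 0.0006] turn [0.0001, 0.0004, 0.0657]
```

Request:
{"op": "drive_tool", "data": {"plan": [{"rx":0,"ry":0,"rz":0.015,"x":0,"y":0,"z":0.0001,"fingers":0.2},{"rx":0,"ry":0,"rz":0.03,"x":0,"y":0,"z":0.0002,"fingers":0.2},{"rx":0,"ry":0,"rz":0.045,"x":0,"y":0,"z":0.0003,"fingers":0.2},{"rx":0,"ry":0,"rz":0.06,"x":0,"y":0,"z":0.0003,"fingers":0.2},{"rx":0,"ry":0,"rz":0.072,"x":0,"y":0,"z":0.0003,"fingers":0.2}]}}

```text
time: 46.62
ee_pos: [0.4597, 0.3202, 0.1993]
eef_rot: [1.0, -0.018, -0.001, 0.001]
ft_force: [0.9, -1.6, 0.4]
width: 0.025
```

```bash
python3 - <<'E'
from h import *
s=st();print(s['torque'])
E
```

```text
t 46.62 p [0.4597 0.3202 0.1993] q [ 9.998e-01 -1.800e-02 -1.100e-03  7.000e-04] F [ 0.9 -1.6  0.4] w 0.025 j [-0.11  0.34 -0.69  1.72  0.23  1.17 -2.47]
[-0.41175794 -0.10752319  0.29574859]
```

Request:
{"op": "drive_tool", "data": {"plan": [{"rx":0,"ry":0,"rz":0,"x":0,"y":0,"z":0,"fingers":0.6},{"rx":0,"ry":0,"rz":0,"x":0,"y":0,"z":0,"fingers":0.6},{"rx":0,"ry":0,"rz":0,"x":0,"y":0,"z":0,"fingers":0.6},{"rx":0,"ry":0,"rz":0,"x":0,"y":0,"z":-0.04,"fingers":0.6},{"rx":0,"ry":0,"rz":0,"x":0,"y":0,"z":-0.1,"fingers":0.6},{"rx":0,"ry":0,"rz":0,"x":0,"y":0,"z":-0.1,"fingers":0.6},{"rx":0,"ry":0,"rz":0,"x":0,"y":0,"z":-0.1,"fingers":0.6}]}}

```text
time: 47.5
ee_pos: [0.4596, 0.3205, 0.299]
eef_rot: [1.0, -0.016, -0.001, 0.001]
ft_force: [-0.6, -0.2, -1.0]
width: 0.0523
```

```bash
python3 - <<'E'
from h import *
s=st()
c=pic('wrist','w14');P=cloud(c)
comp(P,.166,.19,(.4,.5,.25,.4),50);comp(P,.145,.166,(.4,.5,.25,.4),50)
u,v=map(int,proj(c,(.459,.3205,.165)));print(u,v);cv2.imwrite('pics/w15.png',cv2.resize(c['color'][v-60:v+60,u-60:u+60,::-1],None,fx=4,fy=4))
E
```

```text
t 47.5 p [0.4596 0.3205 0.299 ] q [ 9.999e-01 -1.640e-02 -1.400e-03  5.000e-04] F [-0.6 -0.2 -1. ] w 0.0523 j [-0.09  0.26 -0.71  1.59  0.17  1.35 -2.42]
199 [0.46   0.3215 0.1723] mid [0.4597 0.3213 0.1719] circ [0.4586 0.3213] 0.0053 px [326.2 207.8]
898 [0.4622 0.3215 0.1551] mid [0.4601 0.3217 0.1551] circ [0.4596 0.3216] 0.014 px [326.  197.9]
327 206
```

View pics/w15.png

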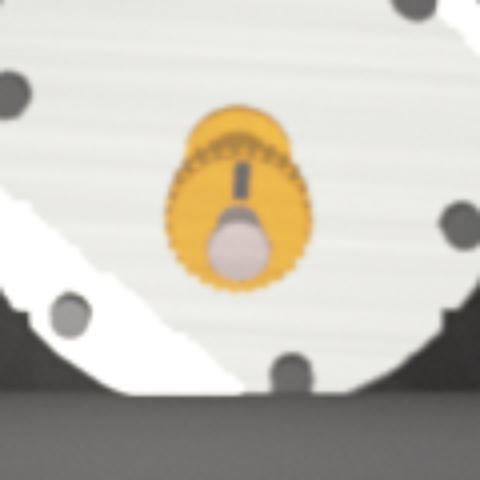

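```bash
python3 - <<'E'
from h import *
c=viewer.camera('wrist')
p=pw(c,327-60+242/4,206-60+180/4,.156);d=p[:2]-[.4592,.3212];print(p,np.degrees(np.arctan2(d[1],d[0])))
E
```

```text
[0.46745414 0.31993498 0.156     ] -8.713267774510378
```

Request:
{"op": "drive_tool", "data": {"plan": [{"rx":0,"ry":0,"rz":0,"x":0,"y":0,"z":-0.03,"fingers":0.6},{"rx":0,"ry":0,"rz":-0.03,"x":0.05,"y":0.15,"z":-0.06,"fingers":0.6},{"rx":0,"ry":0,"rz":-0.06,"x":0.05,"y":0.15,"z":-0.06,"fingers":0.6},{"rx":0,"ry":0,"rz":-0.08,"x":0.05,"y":0.15,"z":-0.06,"fingers":0.6},{"rx":0,"ry":0,"rz":-0.08,"x":0.05,"y":0.15,"z":-0.06,"fingers":0.6}]}}

```text
time: 48.22
ee_pos: [0.5062, 0.1645, 0.3586]
eef_rot: [0.973, 0.231, -0.002, 0.001]
ft_force: [-0.6, -0.6, 0.3]
width: 0.0521
```

```bash
python3 - <<'E'
from h import *
s=st()
c=pic('side','side16');P=cloud(c);comp(P,.09,.13,(.5,.75,-.25,.2),10);comp(P,.145,.19,(.4,.5,.25,.4),5);comp(P,.05,.1,(.3,.5,-.5,-.1));
c=pic('top','top16')
E
```

```text
t 48.23 p [0.5062 0.1645 0.3586] q [ 9.730e-01  2.307e-01 -2.100e-03  7.000e-04] F [-0.6 -0.6  0.3] w 0.0521 j [ 0.2   0.16 -0.67  1.57  0.1   1.46 -1.58]
194 [ 0.5984 -0.1393  0.1138] mid [ 0.6021 -0.1443  0.1086] circ [ 0.6037 -0.1445] 0.0268 px [306.6 136.7]
208 [ 0.6018 -0.0531  0.1139] mid [ 0.6059 -0.0586  0.1084] circ [ 0.6044 -0.0586] 0.0259 px [290.9 151.5]
98 [0.456  0.3233 0.1582] mid [0.4588 0.3213 0.1611] circ [0.4588 0.3218] 0.0146 px [250.  247.7]
113 [ 0.3113 -0.2762  0.081 ] mid [ 0.3133 -0.2848  0.073 ] circ [ 0.3039 -0.2848] 0.0257 px [399.8 152.5]
246 [ 0.3256 -0.1515  0.081 ] mid [ 0.3282 -0.1593  0.0727] circ [ 0.3276 -0.1594] 0.0272 px [378.4 173.8]
```

View pics/side16.png

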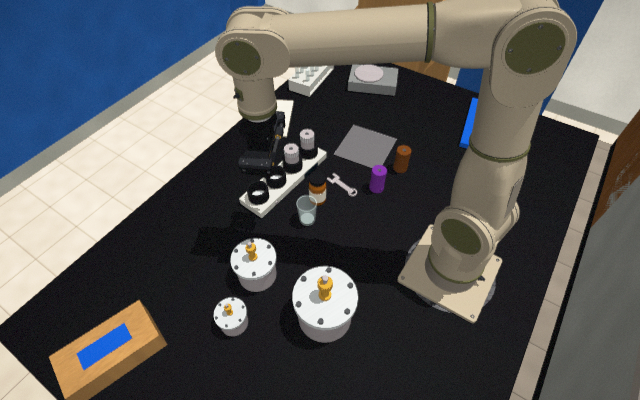

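View pics/top16.png

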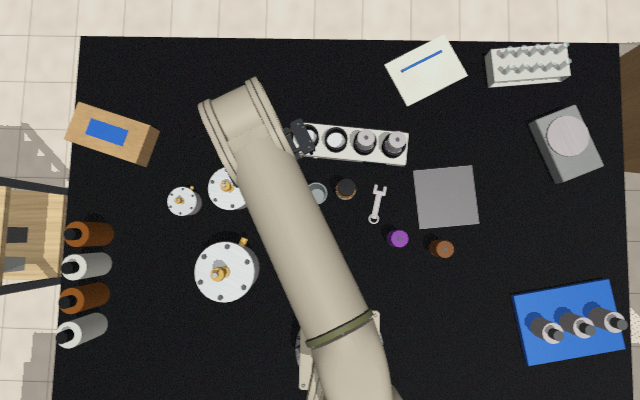

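```bash
python3 - <<'E'
from h import *
for cam in('top','side'):
    Ps=np.median([cloud(viewer.camera(cam)) for _ in range(5)],0)
    for y in(-.144,-.059):
        cx=.60 if y<-.1 else .607
        m=(np.hypot(Ps[...,0]-cx,Ps[...,1]-y)<.03)&(Ps[...,2]>.112)
        q=Ps[m];A=np.c_[q[:,:2]-q[:,:2].mean(0),np.ones(len(q))];f,_,_,_=np.linalg.lstsq(A,q[:,2],rcond=None)
        print(cam,y,len(q),'mid',((q.max(0)+q.min(0))/2).round(4),'slope deg',np.degrees(f[:2]).round(1),f[2].round(4))
c=viewer.camera('top');im=c['color'][115:170,340:415,::-1];cv2.imwrite('pics/c17.png',cv2.resize(im,None,fx=8,fy=8))
E
```

```text
top -0.144 239 mid [ 0.6021 -0.1465  0.1182] slope deg [ 0.5 -0.2] 0.1189
top -0.059 240 mid [ 0.6064 -0.0601  0.117 ] slope deg [ 0.7 -0.4] 0.1189
side -0.144 133 mid [ 0.6026 -0.1454  0.1178] slope deg [ 2.2 -2.7] 0.1195
side -0.059 141 mid [ 0.606  -0.0589  0.1176] slope deg [ 2.1 -2.6] 0.1197
```

View pics/c17.png

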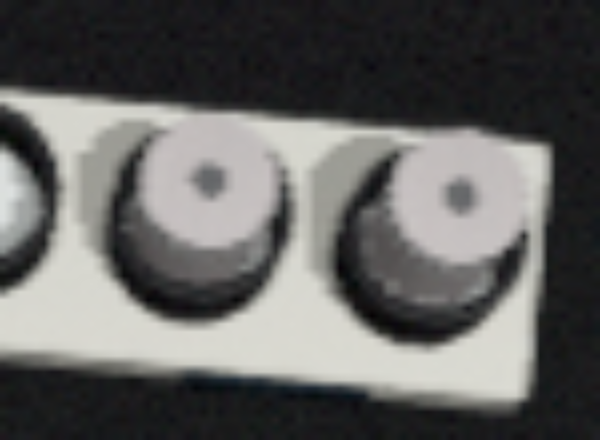

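```bash
python3 - <<'E'
from h import *
st();print(workorder.close_job())
E
```

```text
t 48.88 p [0.5047 0.1693 0.3593] q [ 9.726e-01  2.326e-01 -1.500e-03  1.000e-04] F [-0.3  0.1  0.6] w 0.0524 j [ 0.2   0.16 -0.67  1.57  0.1   1.46 -1.58]
the job is handed in; nothing more can be done
None
```

The job is done in the order you asked and was handed in at about 49 s.

- **Lock nut up:** I unscrewed the nut on the middle-sized pot to its stop. A further turn made the fingers slip, and the nut's mark stayed put.
- **Pressure release:** I pushed the valve pin fully down (about 23 N on the stop) and held it there for about 3 s. It came back up afterwards.
- **Cells:** There were two steel cells on the mat. They now stand in the two heating cups nearest the mat, on the cup floors. Both tops read about 119 mm above the bench, against 120 mm expected, and are level. The mat is empty.
- **Lock nut down:** I screwed the nut back down to its stop, where it took 0.3 N m. Its top is back to about 156 mm, and the gripper has let go and moved clear.

Two readings did not match at first:
- **Nut mark:** It ends about 20° further clockwise than where it started. The full travel between the two stops still measured about right (269° against 263°), so the nut was probably not quite screwed down at the start.
- **Second cell:** The last pictures show it about 3 mm to one side inside its cup, most likely from the expected knock. It is still upright and fully seated.

The last pictures showed no sign that the beaker, jar, spanner or look-alikes had moved. The arm partly hid the beaker from above, and I did not measure these except the brown and purple look-alikes.

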